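Clamp and pin a sensor module in its test fixture

TASK

Lay the small white circuit module flat in the blue nest of the test fixture, then swing the steel bar across it until it is fully home in the blue clevis. Take the orange-headed pin from the black rack and push it all the way down through clevis and bar, and only then lower the yellow lever on the bar fully, so that the probes reach the board. Let go of everything and leave the steel sensor, the black mouse and the white cap where they are.

Things in the scene. Friction and masses are not known exactly. Their poses are not given: they have to be found in the camera images.
- module: White open-topped plastic housing with a green circuit board inside, 80 (x) x 50 (y) x 26 (z) mm, 0.12 kg. Origin at the centre of its underside, z up. It fits the nest either way round.
- fixture: Aluminium test fixture, fixed to the table: base plate 16 mm thick, 240 mm (its x from -110 to +130 mm) by 100 mm (y +-50 mm). Origin on the table surface under the nest centre; x runs from the clevis (at x = -75 mm) past the nest (x = 0) to the pivot post (x = +95 mm, on which the steel bar turns); z up.
- nest (a point): Centre of the nest floor, 16 mm above the table, axes as fixture. Blue guides 10 mm high leave 92 mm (x) by 60 mm (y) for the module, its long side along x. The end guides (outer faces x = +-54 mm) run the full width; along the long sides there are 8 mm thick guides only within 15 mm of the corners, so the middle 62 mm is free for fingers.
- bar (a joint): Steel swing bar on the vertical pivot: 0 = closed, along the fixture's -x over the nest, tongue in the clevis (solid stop); grows clockwise seen from above, towards the fixture's +y, to 1.9 rad. Starts at 1.35 to 1.75. Stays where left; about 1 N at the knob moves it. 24 mm wide, 8 mm thick, underside 48 mm above the table; tongue 30 mm wide, ends 187 mm from the pivot.
- bar_pivot (a point): On the bar's pivot axis at the bar's top face, 56 mm above the table; axes as fixture.
- bar_knob (a point): Centre of the red upright grip knob on the bar, 86 mm above the table: 18 mm diameter, 36 mm tall (68 to 104 mm above the table), on a 10 mm stem, 130 mm from the pivot axis, 40 mm from the clevis hole when closed. Moves with the bar: at angle a it lies at (95 - 130 cos a, 130 sin a) mm in the fixture's x and y.
- clevis_hole (a point): Mouth of the hole in the top of the blue clevis, 66 mm above the table; axes as fixture. Clevis 40 x 40 mm, open to the fixture's +y, wall on -y (to y = -28 mm); upper cheek 8 mm, 12 mm gap for the 8 mm tongue, lower cheek 30 mm. Vertical hole 11 mm in diameter, 2 mm chamfer, through both cheeks; the tongue's 13 mm hole lines up when the bar is closed.
- pin: Loose retaining pin, 0.05 kg, upright in the rack at the start: steel shank 8 mm diameter, 40 mm long, tapered tip; steel flange 22 mm diameter, 4 mm thick; orange grip 16 mm diameter, from 4 to 36 mm above the flange's underside. Origin at the centre of the flange's underside, z up the grip. Seated, the flange lies on the clevis's top face.
- pin_tip (a point): The lower end of the pin's shank, 40 mm below the flange's underside.
- rack: Black pin rack, fixed to the table: block 60 x 60 x 46 mm on a 74 mm square foot, with a vertical 11 mm hole in its middle holding the pin, whose flange lies on its top, 46 mm above the table. Origin at the centre of its underside.
- lever (a joint): Yellow lever on the grey head of the bar: 0 = fully raised (60 degrees above level), grows as it is pushed down, 1.047 rad = fully lowered (level, a stop). Starts at 0 to 0.15. Stays where left; 1 to 2 N down at its tip moves it, 8 N at the stop is plenty.
- lever_pivot (a point): On the lever's horizontal pivot axis, which runs along the bar, 85 mm above the table; with the bar closed it lies at x = +5 mm, y = -4 mm in the fixture. The head below is 28 mm along the bar, 30 mm across and reaches 78 mm above the table.
- lever_tip (a point): Centre of the yellow cross roller, 12 mm in diameter and 24 mm long, at the lever's tip, 55 mm from the pivot axis; with the bar closed the lever points up and towards the fixture's -y.
- sensor: Steel cylindrical sensor standing upright, 38 mm diameter, 82 mm tall, 0.25 kg: a bystander, leave alone. Origin at the centre of its underside.
- mouse: Black computer mouse, 100 x 58 x 32 mm: a bystander, leave alone. Origin at the centre of its underside.
- cap: White stepped plastic cap, 42 mm diameter, 32 mm tall: a bystander, leave alone. Origin at the centre of its underside.

How it is judged:
By the outcome, as a careful person would: the job done as asked, in the order asked, and still so for the second after the job is handed in, with the robot touching nothing.
It also fails if it takes over 72 s, if anything falls off the work surface, if the arm or the gripper's body presses on something with over 40 N, if the wrist force passes 120 N, or if a joint passes its speed limit or range.

ROBOT

A 6-joint arm with a two-finger parallel gripper is mounted at the origin on the work surface. World frame = base frame: x ahead of the robot, y to its left, z up, the work surface at z = 0. Lengths are in m, angles in rad, forces in N, time in s.
With the tool pointing down it reaches from about 0.275 to 0.85 m from the base axis. Payload 19 kg.
Tool frame: the origin (TCP) lies between the finger pads; the fingertips stand 19 mm ahead of it and the grasp point (between the pads) is the TCP; x points along the fingers, z is the direction in which the jaws open and shut, and the axes are right-handed (so a half turn about x gives the same grasp; the last joint's range is limited). The gripper opens to 85 mm and grips with 20 to 120 N. Pads are 22 mm wide; open, the fingers measure 114 mm over their backs; the gripper's body (76 mm by 85 mm) begins 54 mm behind the grasp point. The pads swing forward as they close: fully open they stand 13 mm farther back than shut.
Start: joints at [1.124, 0.15, 1.437, -0, 1.554, -0.134], TCP at [0.177, 0.547, 0.25] pointing down, gripper open.
Joint ranges: [-2.8, 2.8], [-0.68, 2.1], [0.12, 2.68], [-1.39, 4.53], [0.16, 2.79], [-2.81, 2.81]. Speed limits (rad/s): [1.89, 1.89, 2.22, 3.01, 3.01, 3.01].

INTERFACE

Orientations are given as a 3x3 rotation matrix whose columns are the frame's x, y, z axes.
In Python, from cell import manip gives the robot as it stands.
- The arm moves only by the tool move_arm, never from a script. Its argument "targets" is a list of rows, each a list of 3 entries, a list of its own where there are three numbers: the shift along the world's x, y, z in cm, then the turn, a rotation vector about the world's x, y, z in degrees, then the opening, from -1 (shut) to 1 (fully open), so that 0 is half open. In form: [[[tx, ty, tz], [ax, ay, az], claw], ...]. A call has 1 to 20 rows; each row shifts and turns the commanded pose from where the row before left it; what a row does not reach is not made up. A row lasts 1/12 s, in which the tool goes at most 41.7 mm and 7.16 degrees, less where a joint would pass 70% of its speed; a pose out of reach is approached as far as the arm can. A call with a gripper value outside its range is refused whole. The fingers move at their own pace and stop on an object; "grip_force" is the grip in N (left out, the last holds). Time passes only in rows, so rows that do not move let the fingers close. It gives the time, the measured TCP pose, the force and the opening at its end, in the units of the state.
- manip.sense(): the state, without advancing time (a new reading comes with each control period).
- manip.camera(name): name is "side" or "top" or "wrist"; returns (picture, depth): 400x640x3 uint8, blue, green, red; 400x640 float32, m along the optical axis (not along the pixel's ray), 0 where there is no reading.
- manip.camera_params(name): a dict with "fx", "fy", "cx", "cy" (pixels), "world_from_camera" (4x4, takes a point from camera to world coordinates); the wrist camera has in their place "T_tool_cam" (4x4, takes a point from camera to tool coordinates, whose origin is the TCP and whose axes are the tool frame's). Camera axes: x right, y up, looking along -z (the intrinsics and any distortion apply to the point x, -y, -z); pixel columns grow to the right and rows downward; lengths in m; the calibration is good to about 2 mm. A picture is of the moment at which its call begins: read the wrist's pose just before it. camera_params takes no time and is no camera call.
- manip.sign_off(): hands the job in, once; it reports no verdict.
Trained networks look in the newest picture that a camera, given by its name, has taken for a name from the list of things; names that differ only in an ending like _2 or _b are one class to them, and where a whole thing is asked for, a point or a joint stands for the part that bears it (a point fixed in the world has none). Each returns a list of dicts, best first, with "conf" (0 to 1); they miss things now and then, are a little off and sometimes report something else, mostly with a low value. They report only what shows in the picture. A call takes as long as a camera call.
- manip.spot_in(camera, label): "rect" ([centre column, centre row, width, height] in pixels, round what is visible of it).
The state is a dict: "time_s": time; "qpos": joint angles; "qvel": joint speeds; "effort": joint torques, N m; "position": TCP position; "ee_rot": TCP orientation; "contact_force": force on the tool from outside, world axes, zero at the start; "ft_torque": the same for the moment, N m; "gripper_width": finger opening in m.
Only numpy, scipy, OpenCV 4.12 (cv2) and the standard library are available. Lean on these libraries where they do the work, as an engineer would, in place of code of your own. Each camera call takes 0.05 s, during which the arm holds its last target.

## Working session

There is one attempt and no reset: what is moved stays moved. The work goes in short steps, Python scripts to look and compute and a tool call to move; the robot and the scene stay as the last step left them, time stands still between calls to the robot, and variables do not carry over. Pictures are saved under pics/ and viewed, and the job is handed in when it is done.

Besides the shell and the picture viewer there is one more tool, called after ">>>" by a JSON object that holds its "op" and its "data". move_arm: Moves the arm, as the interface text tells. Its arguments: {"type":"object","properties":{"targets":{"type":"array","items":{"type":"array"}},"grip_force":{"type":"number"}},"required":["targets"]}

```bash
ls; mkdir -p pics; python3 - <<'E'
from cell import manip
import cv2
print(manip.sense())
for n in ("top","side","wrist"):
    p,d=manip.camera(n); cv2.imwrite(f"pics/{n}0.png",p)
    import numpy as np
    np.save(f"pics/{n}0.npy",d)
    c=manip.camera_params(n); print(n,c)
    for l in ["module","fixture","bar","bar_knob","pin","rack","lever","lever_tip","clevis_hole","nest","sensor","mouse","cap"]:
        if n=="top": 
            r=manip.spot_in(n,l); print(l,[(round(x['conf'],2),[round(v) for v in x['rect']]) for x in r[:3]])
E
```

```text
pics
{'time_s': 0.0, 'qpos': array([ 1.12401425e+00,  1.50972195e-01,  1.43802511e+00,  1.95063625e-05,
        1.55380717e+00, -1.34016069e-01]), 'qvel': array([-0.00068509,  0.0008276 , -0.00141638, -0.00059287,  0.00138351,
        0.00067978]), 'effort': array([-1.84082768e-03, -7.13065124e+01, -5.70868099e+01, -3.48726735e-04,
        8.74209189e-03, -4.21431116e-05]), 'position': array([0.17684642, 0.54689243, 0.24968626]), 'ee_rot': array([[-5.41171907e-04, -9.51485978e-01,  3.07691633e-01],
       [-1.08443705e-03,  3.07692055e-01,  9.51485377e-01],
       [-9.99999266e-01,  1.81244950e-04, -1.19834094e-03]]), 'contact_force': array([-0.17945344, -0.46867126,  0.1439637 ]), 'ft_torque': array([-0.05372129, -0.013726  , -0.01401805]), 'gripper_width': 0.0852246559262819}
top {'fx': 478.2218360797693, 'fy': 478.2218360797693, 'cx': 321.09744810832666, 'cy': 200.84431998043704, 'world_from_camera': array([[ 0.00372696,  0.99146748, -0.13030097,  0.39954476],
       [-0.99989149,  0.00555189,  0.01364504,  0.0849151 ],
       [ 0.01425203,  0.13023597,  0.99138059,  1.17723967],

[... 754 characters left out ...]
98738419,  0.11085515, -0.11306454,  0.41813805],
       [-0.15832849,  0.68158709, -0.71440264, -0.63618308],
       [-0.00213189,  0.72329121,  0.69053984,  0.76775226],
       [ 0.        ,  0.        ,  0.        ,  1.        ]])}
wrist {'fx': 351.32605859306756, 'fy': 351.32605859306756, 'cx': 318.1908949010013, 'cy': 196.16020000562975, 'T_tool_cam': array([[-6.03931681e-04,  3.25909813e-01, -9.45400671e-01,
        -1.23565073e-01],
       [-5.98077378e-04,  9.45400557e-01,  3.25910156e-01,
         8.45282610e-02],
       [ 9.99999639e-01,  7.62250222e-04, -3.76038061e-04,
         9.23658275e-04],
       [ 0.00000000e+00,  0.00000000e+00,  0.00000000e+00,
         1.00000000e+00]])}
```

```bash
python3 - <<'E'
import cv2
p=cv2.imread("pics/top0.png"); c=p[100:320,140:520]; cv2.imwrite("pics/top0c.png",cv2.resize(c,None,fx=2.1,fy=2.1,interpolation=cv2.INTER_CUBIC))
E
```

```text
(no output)
```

View pics/top0c.png

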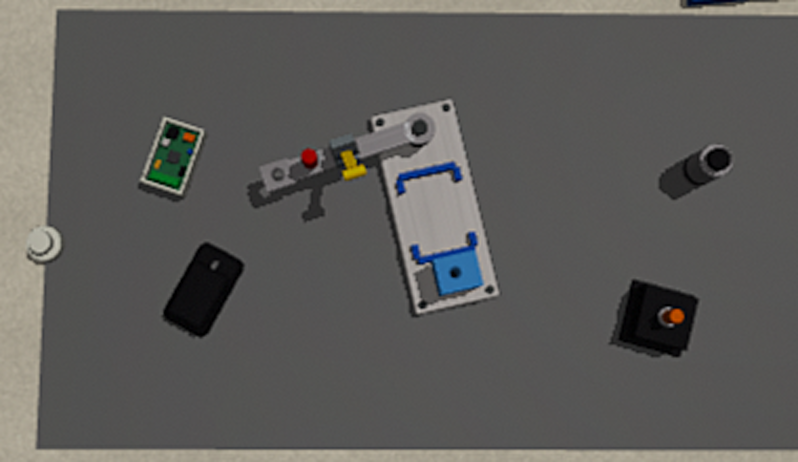

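View pics/side0.png

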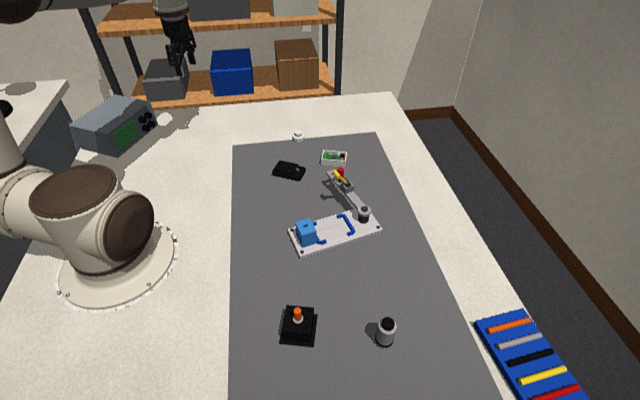

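View pics/wrist0.png

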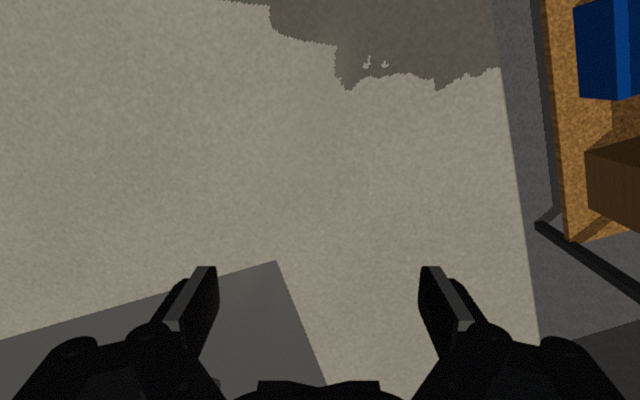

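```bash
cat > h.py <<'E'
import numpy as np, cv2
from cell import manip
def ray(cam,u,v,T=None):
    c=manip.camera_params(cam)
    if T is None: T=c["world_from_camera"]
    d=np.array([(u-c["cx"])/c["fx"],-(v-c["cy"])/c["fy"],-1.0])
    return T[:3,3],T[:3,:3]@d
def onz(cam,u,v,z,T=None):
    o,d=ray(cam,u,v,T); return o+d*(z-o[2])/d[2]
def wristT(s):
    T=np.eye(4);T[:3,:3]=s["ee_rot"];T[:3,3]=s["position"]
    return T@manip.camera_params("wrist")["T_tool_cam"]
def proj(cam,P,T=None):
    c=manip.camera_params(cam)
    if T is None: T=c["world_from_camera"]
    p=np.linalg.inv(T)@np.append(P,1)
    return np.array([c["cx"]+c["fx"]*p[0]/-p[2], c["cy"]-c["fy"]*p[1]/-p[2]])
def Rz(a): return np.array([[np.cos(a),-np.sin(a),0],[np.sin(a),np.cos(a),0],[0,0,1]])
E
python3 - <<'E'
from h import *
f=lambda x,y,z: onz("top",140+x/2.1,100+y/2.1,z)
obs=[((370,116),.016,(130,50)),((450,99),.016,(130,-50)),((498,294),.016,(-110,-50)),((415,315),.016,(-110,50)),((420,128),.06,(95,0)),((457,272),.066,(-75,0))]
W=[];F=[]
for p,z,q in obs:
    w=f(*p,z);W.append(w[:2]);F.append(np.array(q)/1e3); print(p,w.round(4))
W=np.array(W);F=np.array(F)
wc=W.mean(0);fc=F.mean(0)
H=(F-fc).T@(W-wc);a=np.arctan2(H[0,1]-H[1,0],H[0,0]+H[1,1])
R=Rz(a)[:2,:2];t=wc-R@fc
print("fixture",t,np.degrees(a),(W-(F@R.T+t)).round(4))
k=f(309,157,.104);print("knob",k, R.T@(k[:2]-t))
lt=R.T@(k[:2]-t);print("bar angle",np.arctan2(lt[1],.095-lt[0]))
for p in [(165,118),(205,128),(180,197),(140,186)]: print("mod",f(*p,.026))
print("pin",f(677,315,.082)); 
for p in [(634,281),(697,297),(683,354),(622,337)]: print("rack top", f(*p,.046))
print("sensor",f(716,160,.082)); print("mouse",f(203,290,.03));print("cap",f(43,243,.03))
d=np.load("pics/top0.npy")
for p in [(420,128),(457,272),(677,315),(172,156),(309,157),(430,220)]:
    u,v=140+p[0]/2.1,100+p[1]/2.1
    o,dd=ray("top",u,v);print(p,(o+dd*d[int(round(v)),int(round(u))]).round(4))
E
```

```text
(370, 116) [0.6662 0.0815 0.016 ]
(450, 99) [ 0.6874 -0.0132  0.016 ]
(498, 294) [ 0.4571 -0.0675  0.016 ]
(415, 315) [0.4325 0.0285 0.016 ]
(420, 128) [0.6426 0.0248 0.06  ]
(457, 272) [ 0.4787 -0.0157  0.066 ]
fixture [0.55101319 0.00414169] 13.231566906522964 [[ 0.0001 -0.001 ]
 [-0.0016  0.0016]
 [ 0.0017  0.0022]
 [ 0.      0.0009]
 [-0.0009 -0.0011]
 [ 0.0007 -0.0026]]
knob [0.60009056 0.14771311 0.104     ] [0.08063617 0.12852683]
bar angle 1.45950070940769
mod [0.65982542 0.32077125 0.026     ]
mod [0.64824401 0.27388985 0.026     ]
mod [0.56677365 0.30055343 0.026     ]
mod [0.57935623 0.34705531 0.026     ]
pin [ 0.4318261  -0.25400291  0.082     ]
rack top [ 0.47092864 -0.21767489  0.046     ]
rack top [ 0.45320313 -0.28852134  0.046     ]
rack top [ 0.38943075 -0.27037517  0.046     ]
rack top [ 0.40806901 -0.20232467  0.046     ]
sensor [ 0.60370439 -0.30358939  0.082     ]
mouse [0.45943295 0.27053953 0.03      ]
cap [0.51220243 0.45426646 0.03      ]
(420, 128) [0.6415 0.0251 0.0648]
(457, 272) [ 0.4807 -0.0182  0.0385]
(677, 315) [ 0.4319 -0.2545  0.0804]
(172, 156) [0.6162 0.3126 0.0189]
(309, 157) [0.6001 0.1477 0.1038]
(430, 220) [0.5433 0.0107 0.0121]
```

>>> {"op": "move_arm", "data": {"targets": [[[2.9,-1.57,-0.33],[0,0,0],1],[[2.9,-1.57,-0.33],[0,0,0],1],[[2.9,-1.57,-0.33],[0,0,0],1],[[2.9,-1.57,-0.33],[0,0,0],1],[[2.9,-1.57,-0.33],[0,0,0],1],[[2.9,-1.57,-0.33],[0,0,0],1],[[2.9,-1.57,-0.33],[0,0,0],1],[[2.9,-1.57,-0.33],[0,0,0],1],[[2.9,-1.57,-0.33],[0,0,0],1],[[2.9,-1.57,-0.33],[0,0,0],1],[[2.9,-1.57,-0.33],[0,0,0],1],[[2.9,-1.57,-0.33],[0,0,0],1],[[2.9,-1.57,-0.33],[0,0,0],1],[[2.9,-1.57,-0.33],[0,0,0],1],[[2.9,-1.57,-0.33],[0,0,0],1],[[0,0,0],[0,0,0],1],[[0,0,0],[0,0,0],1]]}}

```text
time_s: 2.22
position: [0.613, 0.3104, 0.1997]
ee_rot: [[-0.001, -0.951, 0.31], [-0.001, 0.31, 0.951], [-1.0, 0.001, -0.001]]
contact_force: [-0.5, -0.1, 0.4]
gripper_width: 0.0854
```

```bash
cat > look.py <<'E'
import sys
from h import *
n=sys.argv[1]; cam=sys.argv[2] if len(sys.argv)>2 else "wrist"
s=manip.sense(); p,d=manip.camera(cam); cv2.imwrite(f"pics/{n}.png",p); np.save(f"pics/{n}.npy",d)
if cam=="wrist": np.save(f"pics/{n}_T.npy",wristT(s))
print(s["time_s"],s["position"].round(4),s["ee_rot"].round(4).tolist(),s["qpos"].round(3),s["gripper_width"],s["contact_force"].round(2))
E
python3 look.py mod1
```

```text
2.2167 [0.613  0.3104 0.1997] [[-0.0013, -0.9508, 0.3098], [-0.0006, 0.3098, 0.9508], [-1.0, 0.0011, -0.0009]] [ 0.357  0.405  1.218 -0.     1.52  -0.899] 0.08544371556426719 [-0.53 -0.12  0.43]
```

View pics/mod1.png

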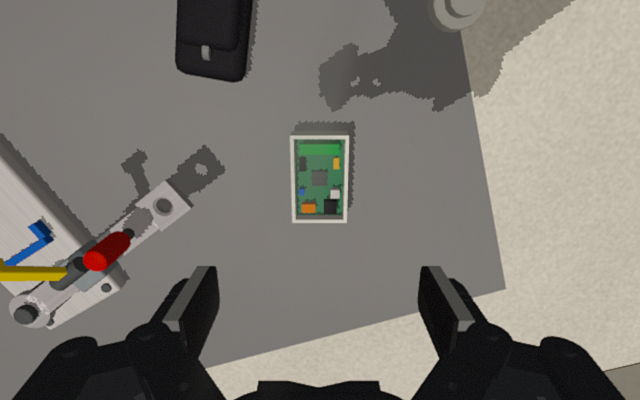

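```bash
python3 - <<'E'
from h import *
T=np.load("pics/mod1_T.npy")
P=np.array([onz("wrist",u,v,.026,T) for u,v in [(290,136),(349,136),(347,222),(291.5,222)]])
print(P.round(4),P.mean(0)); 
d=(P[2]+P[3]-P[0]-P[1]);print(np.degrees(np.arctan2(d[1],d[0])),np.linalg.norm(d)/2,np.linalg.norm(P[0]-P[1]),np.linalg.norm(P[2]-P[3]))
print("knob",onz("wrist",122,241,.104,T),"pivot",onz("wrist",27,313,.065,T),"hole tongue",onz("wrist",163,206,.056,T))
E
```

```text
[[0.5717 0.2997 0.026 ]
 [0.5871 0.3471 0.026 ]
 [0.6622 0.323  0.026 ]
 [0.6464 0.2746 0.026 ]] [0.6168635 0.3111284 0.026    ]
-18.179749360340498 0.07885466732710855 0.04986997077943026 0.05095895452034289
knob [0.5937942  0.17505688 0.104     ] pivot [0.64123279 0.03308378 0.065     ] hole tongue [0.58928657 0.18638429 0.056     ]
```

>>> {"op": "move_arm", "data": {"targets": [[[0.15,0.03,-3.5],[0,0,0],1],[[0.15,0.03,-3.5],[0,0,0],1],[[0,0,-3.5],[0,0,0],1],[[0,0,-3],[0,0,0],1],[[0,0,-2],[0,0,0],1],[[0,0,-1.4],[0,0,0],1],[[0,0,-0.7],[0,0,0],1],[[0,0,0],[0,0,0],0.3],[[0,0,0],[0,0,0],0],[[0,0,0],[0,0,0],-0.3],[[0,0,0],[0,0,0],-0.3],[[0,0,0],[0,0,0],-0.3],[[0,0,0],[0,0,0],-0.3],[[0,0,0],[0,0,0],-0.3]], "grip_force": 40}}

```text
time_s: 3.43
position: [0.6157, 0.3126, 0.0268]
ee_rot: [[0.002, -0.951, 0.308], [0.001, 0.308, 0.951], [-1.0, -0.002, 0.002]]
contact_force: [-1.3, -0.2, 7.3]
gripper_width: 0.0491
```

```bash
python3 look.py mod2
```

```text
3.4333 [0.6157 0.3126 0.0268] [[0.0025, -0.9515, 0.3077], [0.001, 0.3077, 0.9515], [-1.0, -0.0021, 0.0017]] [ 0.358  0.533  1.397  0.     1.209 -0.9  ] 0.04906436639636062 [-1.33 -0.23  7.32]
```

View pics/mod2.png

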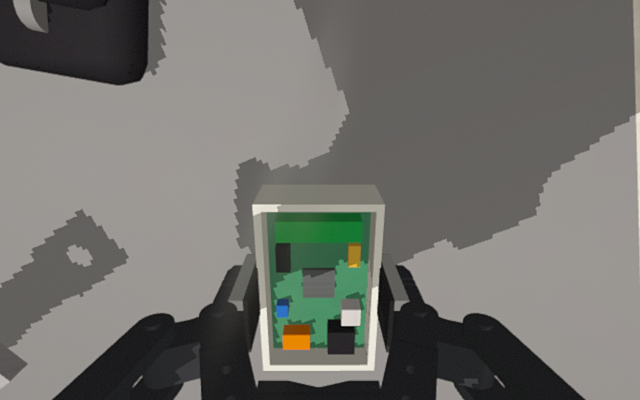

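>>> {"op": "move_arm", "data": {"targets": [[[0,0,1],[0,0,0],-0.3],[[0,0,2.5],[0,0,0],-0.3],[[0,0,3.5],[0,0,0],-0.3],[[0,0,3.5],[0,0,0],-0.3],[[0,0,3.5],[0,0,0],-0.3],[[0,0,3],[0,0,0],-0.3],[[0,0,1.5],[0,0,0],-0.3],[[0,0,0],[0,0,0],-0.3]]}}

```text
time_s: 4.15
position: [0.6159, 0.3125, 0.2159]
ee_rot: [[0.007, -0.951, 0.308], [0.003, 0.308, 0.951], [-1.0, -0.006, 0.005]]
contact_force: [1.4, 0.6, -0.7]
gripper_width: 0.0487
```

```bash
python3 look.py mod3; python3 - <<'E'
from h import *
E
```

```text
4.15 [0.6159 0.3125 0.2159] [[0.007, -0.9515, 0.3077], [0.0025, 0.3077, 0.9515], [-1.0, -0.0059, 0.0045]] [ 0.358  0.4    1.191 -0.     1.542 -0.9  ] 0.04871558755994008 [ 1.41  0.55 -0.73]
```

View pics/mod3.png

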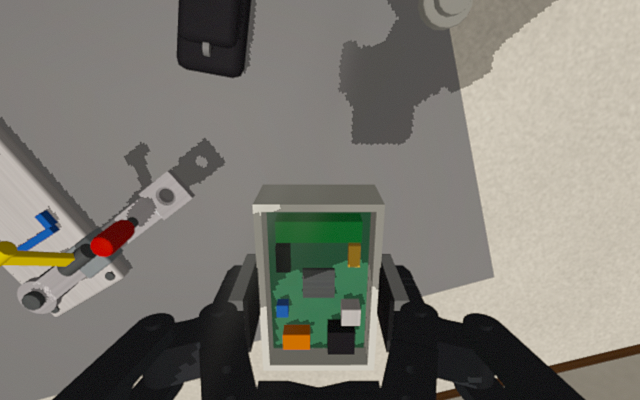

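```bash
python3 - <<'E'
from h import *
C=manip.camera_params("wrist")
T=C["T_tool_cam"]
for (u,v) in [(253,207),(384,207),(371,368),(261,368)]:
    d=T[:3,:3]@np.array([(u-C["cx"])/C["fx"],-(v-C["cy"])/C["fy"],-1]); o=T[:3,3]
    print((o+d*(0.0008-o[0])/d[0]).round(4))
E
```

```text
[ 0.0008  0.0373 -0.0237]
[0.0008 0.0373 0.0259]
[ 0.0008 -0.0402  0.0247]
[ 0.0008 -0.0402 -0.0248]
```

>>> {"op": "move_arm", "data": {"targets": [[[-0.4,-2.2,0],[0,0,2],-0.3],[[-0.6,-2.8,0],[0,0,3],-0.3],[[-0.6,-2.8,0],[0,0,3],-0.3],[[-0.6,-2.8,0],[0,0,3],-0.3],[[-0.6,-2.8,0],[0,0,3],-0.3],[[-0.6,-2.8,0],[0,0,3],-0.3],[[-0.6,-2.8,0],[0,0,3],-0.3],[[-0.6,-2.8,0],[0,0,3],-0.3],[[-0.6,-2.8,0],[0,0,3],-0.3],[[-0.6,-2.8,0],[0,0,3],-0.3],[[-0.6,-2.8,0],[0,0,2.4],-0.3],[[-0.1,-0.6,0],[0,0,0],-0.3],[[0,0,0],[0,0,0],-0.3],[[0,0,0],[0,0,0],-0.3]]}}

```text
time_s: 5.37
position: [0.5497, 0.0043, 0.2093]
ee_rot: [[-0.001, -0.973, -0.232], [0.0, -0.232, 0.973], [-1.0, 0.001, 0.0]]
contact_force: [-0.0, 1.0, -0.6]
gripper_width: 0.0493
```

```bash
python3 look.py nest1;python3 look.py topn1 top
```

```text
5.3667 [0.5497 0.0043 0.2093] [[-0.0008, -0.9728, -0.2316], [0.0003, -0.2316, 0.9728], [-1.0, 0.0007, 0.0005]] [-0.132  0.116  1.56   0.     1.467 -1.937] 0.049263778987383725 [-0.01  1.03 -0.56]
5.4167 [0.5499 0.0048 0.2094] [[-0.0006, -0.9726, -0.2326], [0.0003, -0.2326, 0.9726], [-1.0, 0.0005, 0.0004]] [-0.131  0.116  1.559  0.     1.467 -1.937] 0.049230761132946436 [-0.57 -0.38 -1.34]
```

View pics/nest1.png

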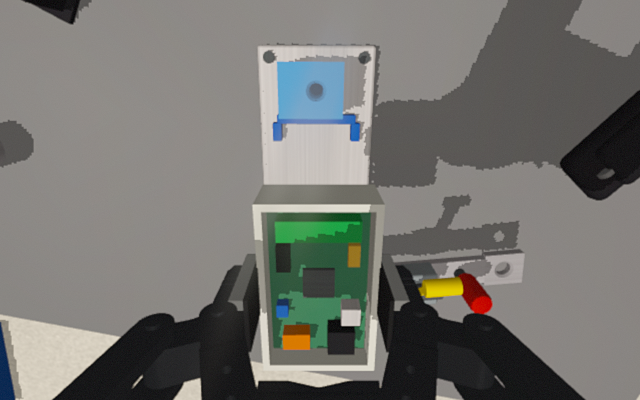

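```bash
python3 - <<'E'
import cv2
p=cv2.imread("pics/nest1.png"); c=p[30:200,220:420]; cv2.imwrite("pics/nest1c.png",cv2.resize(c,None,fx=3.5,fy=3.5,interpolation=cv2.INTER_CUBIC))
E
```

```text
(no output)
```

View pics/nest1c.png

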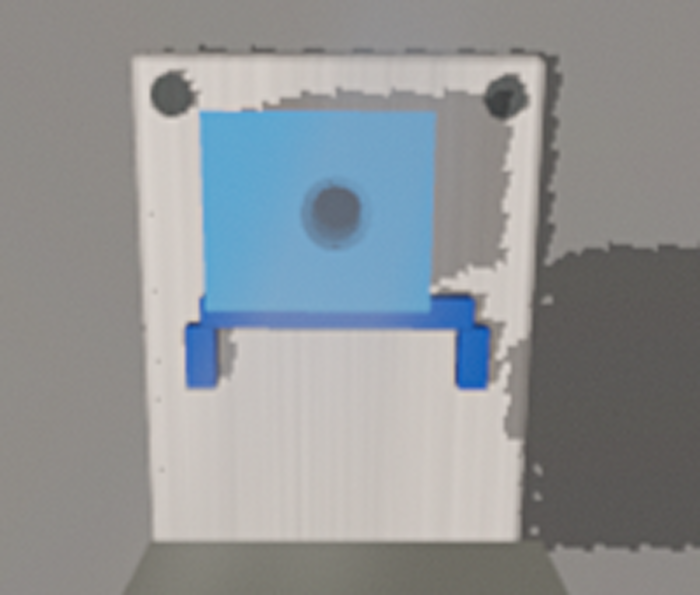

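```bash
cat > fit.py <<'E'
from h import *
def fit(F,W):
    F=np.array(F)/1e3;W=np.array(W)[:,:2]
    wc=W.mean(0);fc=F.mean(0);H=(F-fc).T@(W-wc);a=np.arctan2(H[0,1]-H[1,0],H[0,0]+H[1,1])
    R=Rz(a)[:2,:2];t=wc-R@fc
    return t,a,((W-(F@R.T+t))*1e3).round(1)
E
python3 - <<'E'
from fit import *
T=np.load("pics/nest1_T.npy")
g=lambda x,y,z: onz("wrist",220+(x+.5)/3.5-.5,30+(y+.5)/3.5-.5,z,T)
pts=[((334,213),.066,(-75,0)),((132,57),.016,(-110,-50)),((545,57),.016,(-110,50)),((200,110),.066,(-95,-28)),((437,110),.066,(-95,20)),((430,313),.066,(-55,20)),((205,313),.066,(-55,-28)),((186,357),.026,(-46,-38)),((488,357),.026,(-46,38))]
W=[g(*p,z) for p,z,f in pts];F=[f for p,z,f in pts]
for p,w in zip(pts,W): print(p,w.round(4))
t,a,r=fit(F[:7],W[:7]);print(t,np.degrees(a),r.tolist())
# y line only
E
```

```text
((334, 213), 0.066, (-75, 0)) [ 0.4786 -0.0137  0.066 ]
((132, 57), 0.016, (-110, -50)) [ 0.4571 -0.0684  0.016 ]
((545, 57), 0.016, (-110, 50)) [0.4344 0.0271 0.016 ]
((200, 110), 0.066, (-95, -28)) [ 0.4654 -0.0447  0.066 ]
((437, 110), 0.066, (-95, 20)) [0.4543 0.0021 0.066 ]
((430, 313), 0.066, (-55, 20)) [0.4938 0.0109 0.066 ]
((205, 313), 0.066, (-55, -28)) [ 0.5049 -0.0358  0.066 ]
((186, 357), 0.026, (-46, -38)) [ 0.5221 -0.0415  0.026 ]
((488, 357), 0.026, (-46, 38)) [0.5047 0.0314 0.026 ]
[0.55204371 0.00405662] 13.149029061809347 [[-0.4, -0.7], [0.8, 1.3], [0.9, -0.7], [-0.5, 0.1], [-0.7, 0.1], [-0.1, -0.1], [0.0, -0.1]]
```

>>> {"op": "move_arm", "data": {"targets": [[[0.1,-0.1,-1.5],[0,0,-0.3],-0.3],[[0,0,-3],[0,0,0],-0.3],[[0,0,-3],[0,0,0],-0.3],[[0,0,-3],[0,0,0],-0.3],[[0,0,-2],[0,0,0],-0.3],[[0,0,-1.5],[0,0,0],-0.3],[[0,0,-1],[0,0,0],-0.3],[[0,0,-0.7],[0,0,0],-0.3],[[0,0,-0.5],[0,0,0],-0.3],[[0,0,-0.3],[0,0,0],-0.3],[[0,0,0],[0,0,0],-0.3]]}}

```text
time_s: 6.38
position: [0.5511, 0.0033, 0.0448]
ee_rot: [[0.0, -0.974, -0.228], [-0.0, -0.228, 0.974], [-1.0, -0.0, -0.0]]
contact_force: [-0.6, 0.6, -1.3]
gripper_width: 0.0491
```

```bash
python3 look.py nest2
```

```text
6.3833 [0.5511 0.0033 0.0448] [[0.0002, -0.9736, -0.2281], [-0.0001, -0.2281, 0.9736], [-1.0, -0.0001, -0.0002]] [-0.134  0.259  1.746 -0.     1.137 -1.935] 0.04914579113236679 [-0.64  0.63 -1.27]
```

View pics/nest2.png

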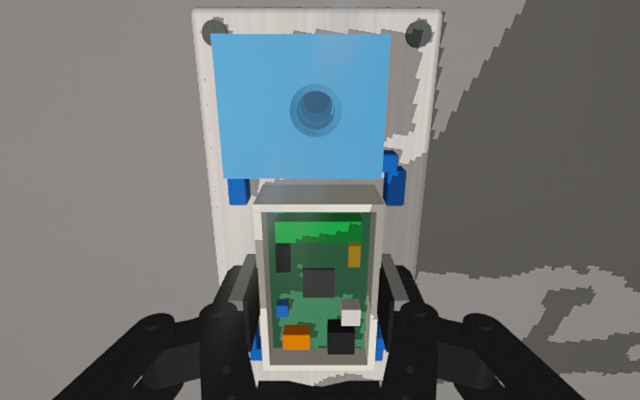

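>>> {"op": "move_arm", "data": {"targets": [[[0,0,-0.1],[0,0,0],-0.3],[[0,0,-0.1],[0,0,0],-0.3],[[0,0,0],[0,0,0],-0.3],[[0,0,0],[0,0,0],0.0],[[0,0,0],[0,0,0],0.4],[[0,0,0],[0,0,0],0.6],[[0,0,0],[0,0,0],0.6],[[0,0,0],[0,0,0],0.6],[[0,0,1],[0,0,0],0.6],[[0,0,3],[0,0,0],0.6],[[0,0,3.5],[0,0,0],0.6],[[0,0,3.5],[0,0,0],0.6],[[0,0,3.5],[0,0,0],0.6],[[0,0,2.5],[0,0,0],0.6],[[0,0,1],[0,0,0],0.6],[[0,0,0],[0,0,0],0.6]]}}

```text
time_s: 7.77
position: [0.5517, 0.0031, 0.226]
ee_rot: [[0.005, -0.974, -0.228], [-0.001, -0.228, 0.974], [-1.0, -0.004, -0.002]]
contact_force: [0.3, -1.1, 0.3]
gripper_width: 0.0682
```

```bash
python3 look.py nest3
```

```text
7.7667 [0.5517 0.0031 0.226 ] [[0.0045, -0.9736, -0.228], [-0.0007, -0.228, 0.9737], [-1.0, -0.0042, -0.0017]] [-0.134  0.109  1.534 -0.     1.495 -1.935] 0.06818341642127974 [ 0.34 -1.05  0.26]
```

View pics/nest3.png

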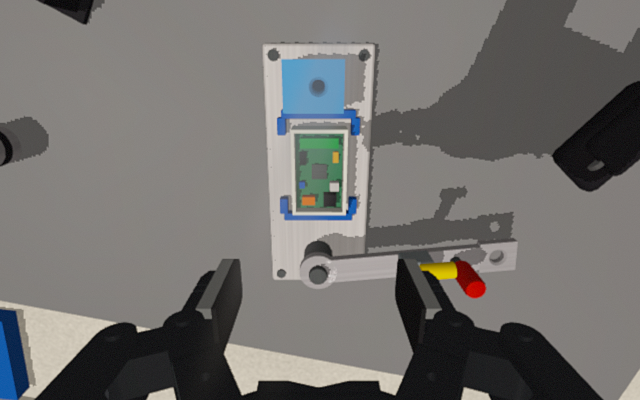

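```bash
python3 - <<'E'
from fit import *
T=np.load("pics/nest3_T.npy")
d=np.load("pics/nest3.npy")
R=Rz(np.radians(13.15))[:2,:2];t=np.array([.552,.004])
for n,u,v,z in [("hole",496,256,.056),("pivot",318,274,.065),("knob",476,289,.104),("tipend",517,255,.056),("clev",318,87,.066)]:
    w=onz("wrist",u,v,z,T); f=R.T@(w[:2]-t)
    o,dd=ray("wrist",u,v,T); dz=(o+dd*d[int(v),int(u)])
    print(n,w.round(4),(f*1e3).round(1),"angle",np.arctan2(f[1],.095-f[0]),dz.round(4))
E
python3 -c "
import cv2
p=cv2.imread('pics/nest3.png'); c=p[210:330,280:540]; cv2.imwrite('pics/nest3c.png',cv2.resize(c,None,fx=3,fy=3,interpolation=cv2.INTER_CUBIC))"
```

```text
hole [0.589  0.1842 0.056 ] [ 77. 167.] angle 1.4634687550572358 [6.117e-01 2.219e-01 5.000e-04]
pivot [0.6406 0.0246 0.065 ] [91.  -0.1] angle -0.0360136014105904 [0.642  0.0249 0.0628]
knob [0.6014 0.1475 0.104 ] [ 80.7 128.5] angle 1.4603193868687838 [0.6013 0.1474 0.1042]
tipend [0.5835 0.2029 0.056 ] [ 75.9 186.6] angle 1.4689449478720027 [6.051e-01 2.441e-01 6.000e-04]
clev [ 0.4789 -0.0132  0.066 ] [-75.   -0.1] angle -0.0006208513969544732 [ 0.4807 -0.0129  0.0169]
```

View pics/nest3c.png

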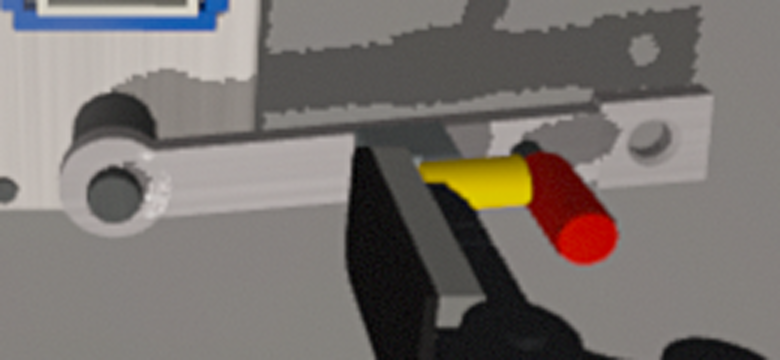

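>>> {"op": "move_arm", "data": {"targets": [[[0.355,1.036,0],[0,0,-6],0.4],[[0.355,1.036,0],[0,0,-6],0.4],[[0.355,1.036,0],[0,0,-6],0.4],[[0.355,1.036,0],[0,0,-6],0.4],[[0.355,1.036,0],[0,0,-6],0.4],[[0.355,1.036,0],[0,0,-6],0.4],[[0.355,1.036,0],[0,0,-6],0.4],[[0.355,1.036,0],[0,0,-6],0.4],[[0.355,1.036,0],[0,0,-6],0.4],[[0.355,1.036,0],[0,0,-6],0.4],[[0.355,1.036,0],[0,0,-6],0.4],[[0.355,1.036,0],[0,0,-6],0.4],[[0.355,1.036,0],[0,0,-6],0.4],[[0.355,1.036,0],[0,0,-6],0.4],[[0,0,0],[0,0,0],0.4],[[0,0,0],[0,0,0],0.4]]}}

```text
time_s: 9.15
position: [0.6002, 0.1483, 0.221]
ee_rot: [[-0.003, -0.332, 0.943], [-0.0, 0.943, 0.332], [-1.0, 0.0, -0.003]]
contact_force: [-0.2, -0.2, -0.3]
gripper_width: 0.0599
```

```bash
python3 look.py bar1
```

```text
9.15 [0.6002 0.1483 0.221 ] [[-0.0027, -0.332, 0.9433], [-0.0005, 0.9433, 0.332], [-1.0, 0.0005, -0.0027]] [ 0.118  0.253  1.374 -0.     1.517 -0.221] 0.05987851082687824 [-0.2  -0.23 -0.31]
```

View pics/bar1.png

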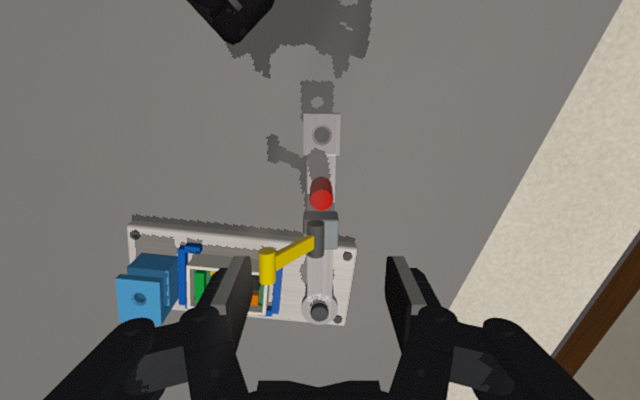

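```bash
python3 - <<'E'
from fit import *
T=np.load("pics/bar1_T.npy")
R=Rz(np.radians(13.15))[:2,:2];t=np.array([.552,.004])
for n,u,v,z in [("hole",322,134,.056),("pivot",319,311,.065),("knob",321,201,.104)]:
    w=onz("wrist",u,v,z,T); f=R.T@(w[:2]-t)
    print(n,w.round(4),(f*1e3).round(1),"angle",np.arctan2(f[1],.095-f[0]))
for n,u,v in [("lever tip top",266,252),("lever base",312,240)]:
    d=np.load("pics/bar1.npy");o,dd=ray("wrist",u,v,T);w=o+dd*d[v,u];print(n,w,R.T@(w[:2]-t))
E
```

```text
hole [0.5898 0.1867 0.056 ] [ 78.3 169.3] angle 1.4727471344098746
pivot [0.6425 0.0295 0.065 ] [94.   4.2] angle 1.3273817053166133
knob [0.6025 0.1477 0.104 ] [ 81.8 128.4] angle 1.468539437638467
lever tip top [0.57613292 0.1088688  0.12974583] [0.04735788 0.09662864]
lever base [0.60794214 0.11110357 0.09390448] [0.07884141 0.09156818]
```

>>> {"op": "move_arm", "data": {"targets": [[[0.1,0,-2.5],[0,0,0],0.4],[[0.05,0,-3],[0,0,0],0.4],[[0,0,-3],[0,0,0],0.4],[[0,0,-2],[0,0,0],0.4],[[0,0,-1.3],[0,0,0],0.4],[[0,0,-0.7],[0,0,0],0.4],[[0,0,0],[0,0,0],0],[[0,0,0],[0,0,0],-0.4],[[0,0,0],[0,0,0],-0.8],[[0,0,0],[0,0,0],-0.8],[[0,0,0],[0,0,0],-0.8],[[0,0,0],[0,0,0],-0.8]], "grip_force": 30}}

```text
time_s: 10.2
position: [0.6028, 0.1483, 0.0993]
ee_rot: [[0.002, -0.329, 0.944], [0.0, 0.944, 0.329], [-1.0, -0.001, 0.002]]
contact_force: [0.1, 0.7, 7.7]
gripper_width: 0.0167
```

```bash
python3 look.py bar2
```

```text
10.2 [0.6028 0.1483 0.0993] [[0.0022, -0.3287, 0.9444], [0.0001, 0.9444, 0.3287], [-1.0, -0.0006, 0.0021]] [ 0.117  0.333  1.525 -0.     1.281 -0.218] 0.016739333762465905 [0.1  0.73 7.68]
```

View pics/bar2.png

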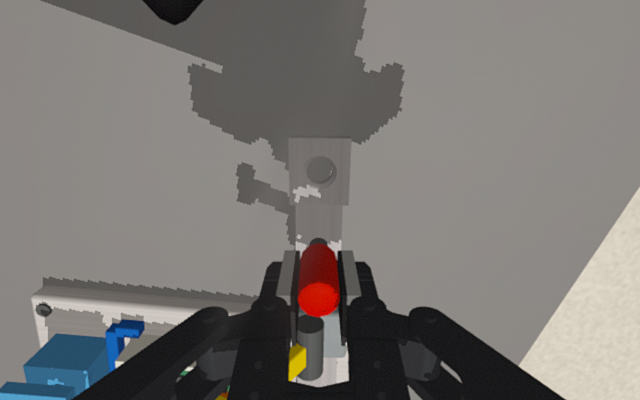

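```bash
python3 - <<'E'
import numpy as np
P=np.array([.6445,.0256])
s=[1.5]+[3,4]+[4.5]*16; rest=83.9-sum(s); 
print(rest)
a=83.9; k=lambda a:P+.13*np.array([np.cos(np.radians(193.15-a)),np.sin(np.radians(193.15-a))])
print(k(a))
cur=np.round(k(a)*100,2); out=[]
s+= [2,1]
for x in s:
    a-=x; n=np.round(k(a)*100,2); out.append([[round(float(n[0]-cur[0]),2),round(float(n[1]-cur[1]),2),0],[0,0,x],-0.8]); cur=n
print(out, a, cur, k(0))
E
```

```text
3.4000000000000057
[0.60164022 0.14833157]
[[[-0.32, -0.11, 0], [0, 0, 1.5], -0.8], [[-0.63, -0.26, 0], [0, 0, 3], -0.8], [[-0.81, -0.4, 0], [0, 0, 4], -0.8], [[-0.89, -0.51, 0], [0, 0, 4.5], -0.8], [[-0.84, -0.57, 0], [0, 0, 4.5], -0.8], [[-0.79, -0.65, 0], [0, 0, 4.5], -0.8], [[-0.74, -0.7, 0], [0, 0, 4.5], -0.8], [[-0.68, -0.76, 0], [0, 0, 4.5], -0.8], [[-0.63, -0.81, 0], [0, 0, 4.5], -0.8], [[-0.55, -0.85, 0], [0, 0, 4.5], -0.8], [[-0.49, -0.9, 0], [0, 0, 4.5], -0.8], [[-0.41, -0.93, 0], [0, 0, 4.5], -0.8], [[-0.35, -0.96, 0], [0, 0, 4.5], -0.8], [[-0.26, -0.99, 0], [0, 0, 4.5], -0.8], [[-0.19, -1.0, 0], [0, 0, 4.5], -0.8], [[-0.1, -1.02, 0], [0, 0, 4.5], -0.8], [[-0.03, -1.02, 0], [0, 0, 4.5], -0.8], [[0.05, -1.02, 0], [0, 0, 4.5], -0.8], [[0.14, -1.01, 0], [0, 0, 4.5], -0.8], [[0.08, -0.45, 0], [0, 0, 2], -0.8], [[0.05, -0.22, 0], [0, 0, 1], -0.8]] 0.4000000000000057 [51.77 -0.31] [ 0.51790889 -0.00397515]
```

>>> {"op": "move_arm", "data": {"targets": [[[-0.32,-0.11,0],[0,0,1.5],-0.8],[[-0.63,-0.26,0],[0,0,3],-0.8],[[-0.81,-0.4,0],[0,0,4],-0.8],[[-0.89,-0.51,0],[0,0,4.5],-0.8],[[-0.84,-0.57,0],[0,0,4.5],-0.8],[[-0.79,-0.65,0],[0,0,4.5],-0.8],[[-0.74,-0.7,0],[0,0,4.5],-0.8],[[-0.68,-0.76,0],[0,0,4.5],-0.8],[[-0.63,-0.81,0],[0,0,4.5],-0.8],[[-0.55,-0.85,0],[0,0,4.5],-0.8],[[-0.49,-0.9,0],[0,0,4.5],-0.8],[[-0.41,-0.93,0],[0,0,4.5],-0.8],[[-0.35,-0.96,0],[0,0,4.5],-0.8],[[-0.26,-0.99,0],[0,0,4.5],-0.8],[[0,0,0],[0,0,0],-0.8]]}}

```text
time_s: 11.5
position: [0.5169, 0.0536, 0.0991]
ee_rot: [[-0.002, -0.976, 0.217], [0.0, 0.217, 0.976], [-1.0, 0.002, -0.0]]
contact_force: [-20.7, 4.9, 20.2]
gripper_width: 0.0167
```

```bash
python3 look.py bar3
```

```text
11.5 [0.5169 0.0536 0.0991] [[-0.0018, -0.9762, 0.2167], [0.0003, 0.2167, 0.9762], [-1.0, 0.0019, -0.0001]] [-0.045  0.139  1.767  0.     1.237 -1.398] 0.0167217493528895 [-20.67   4.93  20.15]
```

View pics/bar3.png

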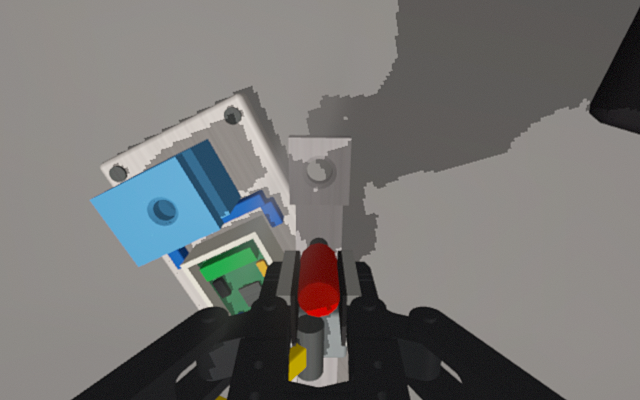

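>>> {"op": "move_arm", "data": {"targets": [[[0,0,0.1],[0,0,0],-0.4],[[0,0,0.1],[0,0,0],-0.4],[[0,0,0],[0,0,0],-0.4],[[0,0,0],[0,0,0],-0.4]]}}

```text
time_s: 11.88
position: [0.5185, 0.0542, 0.1]
ee_rot: [[0.001, -0.975, 0.222], [-0.0, 0.222, 0.975], [-1.0, -0.001, -0.0]]
contact_force: [-0.3, 0.7, 0.2]
gripper_width: 0.0257
```

```bash
python3 look.py bar4
```

```text
11.8833 [0.5185 0.0542 0.1   ] [[0.0006, -0.9751, 0.2218], [-0.0002, 0.2218, 0.9751], [-1.0, -0.0006, -0.0]] [-0.044  0.14   1.764 -0.     1.237 -1.391] 0.025739038912401185 [-0.33  0.72  0.24]
```

>>> {"op": "move_arm", "data": {"targets": [[[-0.19,-1.1,0],[0,0,4.5],-0.4],[[-0.1,-1.1,0],[0,0,4.5],-0.4],[[-0.03,-1.1,0],[0,0,4.5],-0.4],[[0.05,-1.1,0],[0,0,4.5],-0.4],[[0.14,-0.9,0],[0,0,4.5],-0.4],[[0.08,-0.4,0],[0,0,2],-0.4],[[0.05,-0.2,0],[0,0,1.4],-0.4],[[0.02,-0.1,0],[0,0,0],-0.4],[[0,0,0],[0,0,0],-0.4]]}}

```text
time_s: 12.68
position: [0.5185, -0.0059, 0.0997]
ee_rot: [[-0.0, -0.974, -0.225], [-0.0, -0.225, 0.974], [-1.0, 0.0, -0.0]]
contact_force: [0.7, -0.4, 0.1]
gripper_width: 0.0255
```

```bash
python3 look.py bar5
```

```text
12.6833 [ 0.5185 -0.0059  0.0997] [[-0.0001, -0.9743, -0.2252], [-0.0001, -0.2252, 0.9743], [-1.0, 0.0001, -0.0001]] [-0.16   0.135  1.77  -0.     1.236 -1.958] 0.02551300521765918 [ 0.67 -0.43  0.11]
```

View pics/bar5.png

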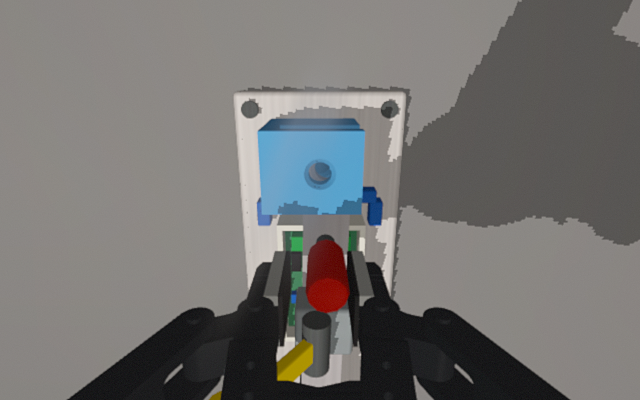

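>>> {"op": "move_arm", "data": {"targets": [[[0.03,-0.15,0],[0,0,0],-0.4],[[0.02,-0.1,0],[0,0,0],-0.4],[[0,0,0],[0,0,0],-0.4]]}}

```text
time_s: 12.98
position: [0.5189, -0.0083, 0.0997]
ee_rot: [[-0.0, -0.974, -0.226], [-0.0, -0.226, 0.974], [-1.0, 0.0, -0.0]]
contact_force: [-0.0, 0.7, -0.3]
gripper_width: 0.026
```

>>> {"op": "move_arm", "data": {"targets": [[[0.03,-0.1,0],[0,0,0],-0.4],[[0,0,0],[0,0,0],-0.4]]}}

```text
time_s: 13.15
position: [0.5192, -0.0091, 0.0997]
ee_rot: [[-0.0, -0.974, -0.226], [0.0, -0.226, 0.974], [-1.0, 0.0, 0.0]]
contact_force: [-1.0, 2.3, -0.8]
gripper_width: 0.0254
```

```bash
python3 look.py bar6
```

```text
13.15 [ 0.5192 -0.0091  0.0997] [[-0.0002, -0.9741, -0.2262], [0.0004, -0.2262, 0.9741], [-1.0, 0.0001, 0.0004]] [-0.166  0.137  1.769  0.     1.237 -1.965] 0.02538495982075824 [-0.97  2.27 -0.79]
```

View pics/bar6.png

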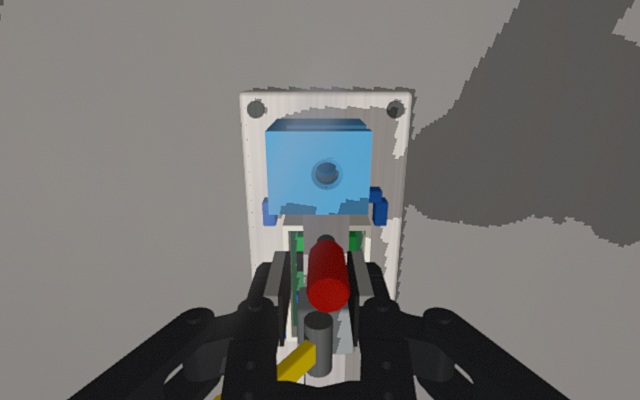

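>>> {"op": "move_arm", "data": {"targets": [[[0.02,-0.1,0],[0,0,0],-0.4],[[0,0,0],[0,0,0],-0.4]]}}

```text
time_s: 13.37
position: [0.5192, -0.0094, 0.0997]
ee_rot: [[-0.001, -0.974, -0.226], [0.002, -0.226, 0.974], [-1.0, 0.0, 0.002]]
contact_force: [-2.9, 11.1, 2.2]
gripper_width: 0.0255
```

>>> {"op": "move_arm", "data": {"targets": [[[0.02,-0.1,0],[0,0,0],-0.4],[[0,0,0],[0,0,0],-0.4]]}}

```text
time_s: 13.53
position: [0.5193, -0.0096, 0.0997]
ee_rot: [[-0.001, -0.974, -0.226], [0.003, -0.226, 0.974], [-1.0, 0.0, 0.003]]
contact_force: [-4.1, 18.9, 2.4]
gripper_width: 0.0256
```

```bash
python3 look.py bar7
```

```text
13.5333 [ 0.5193 -0.0096  0.0997] [[-0.0009, -0.974, -0.2265], [0.0032, -0.2265, 0.974], [-1.0, 0.0001, 0.0034]] [-0.169  0.137  1.768  0.003  1.238 -1.969] 0.025637800141053498 [-4.09 18.92  2.41]
```

View pics/bar7.png

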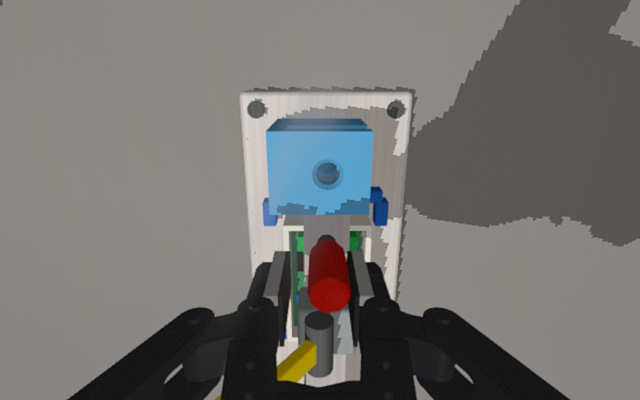

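>>> {"op": "move_arm", "data": {"targets": [[[-0.05,0.2,0],[0,0,0],-0.4],[[-0.04,0.2,0],[0,0,0],-0.3],[[0,0,0],[0,0,0],-0.1],[[0,0,0],[0,0,0],0],[[0,0,1.5],[0,0,0],0],[[0,0,3],[0,0,0],0],[[0,0,3],[0,0,0],0.2],[[0,0,3],[0,0,0],0.2],[[0,0,2],[0,0,0],0.2],[[0,0,0],[0,0,0],0.2],[[0,0,0],[0,0,0],0.2]]}}

```text
time_s: 14.5
position: [0.5192, -0.0076, 0.2256]
ee_rot: [[0.002, -0.974, -0.226], [-0.001, -0.226, 0.974], [-1.0, -0.002, -0.001]]
contact_force: [0.4, 0.3, -0.1]
gripper_width: 0.0509
```

```bash
python3 look.py cl1; python3 -c "
import cv2
p=cv2.imread('pics/cl1.png'); c=p[60:300,220:460]; cv2.imwrite('pics/cl1c.png',cv2.resize(c,None,fx=2.5,fy=2.5,interpolation=cv2.INTER_CUBIC))"
```

```text
14.5 [ 0.5192 -0.0076  0.2256] [[0.002, -0.9741, -0.2261], [-0.0006, -0.2261, 0.9741], [-1.0, -0.0018, -0.0011]] [-0.163  0.042  1.605 -0.     1.492 -1.962] 0.050941951618294894 [ 0.37  0.28 -0.11]
```

View pics/cl1c.png

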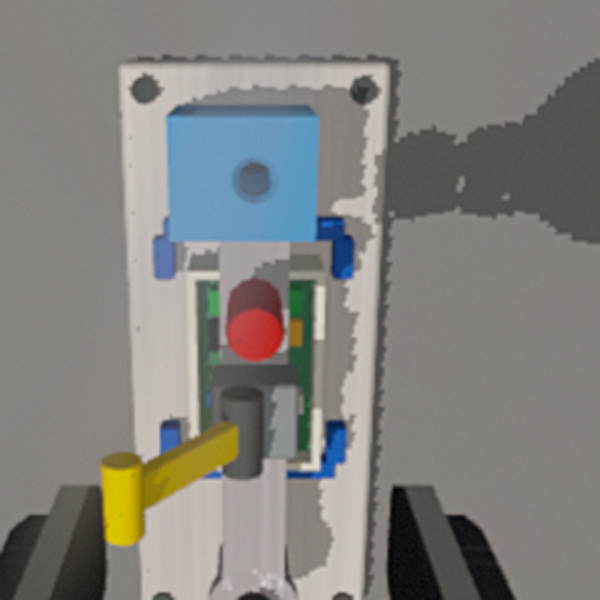

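```bash
python3 - <<'E'
from fit import *
T=np.load("pics/cl1_T.npy")
R=Rz(np.radians(13.15))[:2,:2];t=np.array([.552,.004])
g=lambda x,y,z: onz("wrist",220+(x+.5)/2.5-.5,60+(y+.5)/2.5-.5,z,T)
for n,u,v,z in [("hole",252,180,.066),("c1",168,114,.066),("c2",318,114,.066),("c3",316,241,.066),("c4",169,241,.066),("knob",255,333,.104),("p1",119,62,.016),("p2",391,62,.016)]:
    w=g(u,v,z); f=R.T@(w[:2]-t); print(n,w.round(4),(f*1e3).round(1))
E
```

```text
hole [ 0.4789 -0.014   0.066 ] [-75.3  -0.9]
c1 [ 0.4648 -0.0443  0.066 ] [-95.9 -27.2]
c2 [0.4542 0.0014 0.066 ] [-95.8  19.7]
c3 [0.4936 0.011  0.066 ] [-55.3  20.1]
c4 [ 0.5044 -0.036   0.066 ] [-55.4 -28.1]
knob [ 0.5167 -0.0045  0.104 ] [-36.3  -0.2]
p1 [ 0.4558 -0.0685  0.016 ] [-110.1  -48.7]
p2 [0.4337 0.0273 0.016 ] [-109.9   49.6]
```

>>> {"op": "move_arm", "data": {"targets": [[[-0.5,-1.4,0],[0,0,0],0.2],[[-0.9,-2.6,-0.3],[0,0,0],0.2],[[-0.9,-2.6,-0.3],[0,0,0],0.2],[[-0.9,-2.6,-0.3],[0,0,0],0.2],[[-0.9,-2.6,-0.3],[0,0,0],0.2],[[-0.9,-2.6,-0.3],[0,0,0],0.2],[[-0.9,-2.6,-0.3],[0,0,0],0.2],[[-0.9,-2.6,-0.3],[0,0,0],0.2],[[-0.9,-2.6,-0.3],[0,0,0],0.2],[[-0.9,-2.4,-0.2],[0,0,0],0.2],[[0,0,0],[0,0,0],0.2],[[0,0,0],[0,0,0],0.2],[[0,0,0],[0,0,0],0.2]]}}

```text
time_s: 15.63
position: [0.4325, -0.2529, 0.1978]
ee_rot: [[-0.001, -0.974, -0.226], [0.001, -0.226, 0.974], [-1.0, 0.001, 0.001]]
contact_force: [0.3, -0.3, 0.3]
gripper_width: 0.0516
```

```bash
python3 look.py pin1; python3 -c "
import cv2
p=cv2.imread('pics/pin1.png'); c=p[60:300,200:440]; cv2.imwrite('pics/pin1c.png',cv2.resize(c,None,fx=2.5,fy=2.5,interpolation=cv2.INTER_CUBIC))"
```

```text
15.6333 [ 0.4325 -0.2529  0.1978] [[-0.0011, -0.9742, -0.2258], [0.0011, -0.2258, 0.9742], [-1.0, 0.0008, 0.0013]] [-0.683  0.021  1.684  0.     1.438 -2.482] 0.0515722361974625 [ 0.33 -0.35  0.26]
```

View pics/pin1c.png

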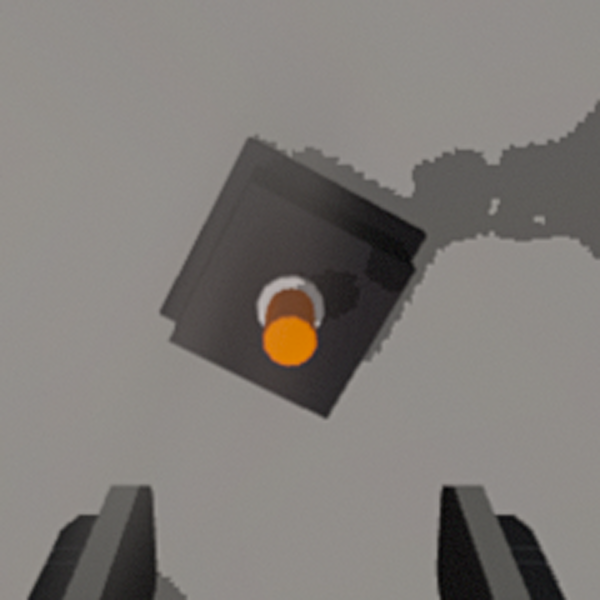

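```bash
python3 - <<'E'
from fit import *
T=np.load("pics/pin1_T.npy")
g=lambda x,y,z: onz("wrist",200+(x+.5)/2.5-.5,60+(y+.5)/2.5-.5,z,T)
print("top",g(290,341,.082).round(4)); print("flange",g(290,308,.050).round(4))
print(np.mean([g(257,180,.046),g(414,270,.046),g(327,417,.046),g(170,339,.046)],0).round(4))
E
```

```text
top [ 0.4312 -0.2538  0.082 ]
flange [ 0.431 -0.254  0.05 ]
[ 0.4308 -0.2534  0.046 ]
```

>>> {"op": "move_arm", "data": {"targets": [[[-0.1,-0.05,-2.5],[0,0,0],0.2],[[-0.04,-0.04,-3],[0,0,0],0.2],[[0,0,-3],[0,0,0],0.1],[[0,0,-2],[0,0,0],0],[[0,0,-1.3],[0,0,0],0],[[0,0,-0.7],[0,0,0],0],[[0,0,0],[0,0,0],-0.3],[[0,0,0],[0,0,0],-0.6],[[0,0,0],[0,0,0],-0.8],[[0,0,0],[0,0,0],-0.8],[[0,0,0],[0,0,0],-0.8],[[0,0,0],[0,0,0],-0.8]], "grip_force": 50}}

```text
time_s: 16.68
position: [0.4317, -0.2544, 0.0745]
ee_rot: [[0.001, -0.974, -0.226], [-0.001, -0.226, 0.974], [-1.0, -0.001, -0.001]]
contact_force: [0.3, 1.2, 5.8]
gripper_width: 0.0141
```

```bash
python3 look.py pin2
```

```text
16.6833 [ 0.4317 -0.2544  0.0745] [[0.0011, -0.9741, -0.2263], [-0.0009, -0.2263, 0.9741], [-1.0, -0.0009, -0.0011]] [-0.686  0.127  1.837  0.     1.177 -2.485] 0.014147833360449892 [0.26 1.22 5.84]
```

View pics/pin2.png

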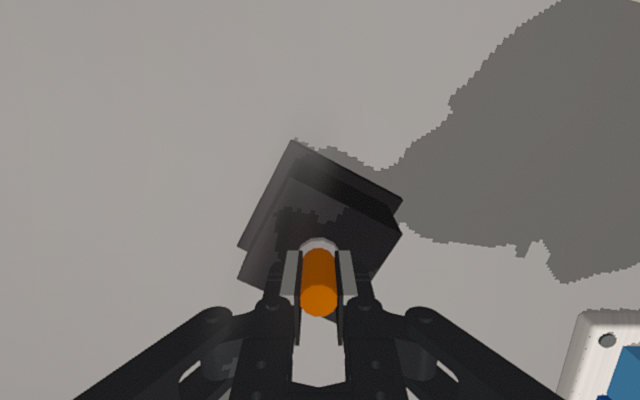

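>>> {"op": "move_arm", "data": {"targets": [[[0,0,1],[0,0,0],-0.8],[[0,0,2.5],[0,0,0],-0.8],[[0,0,3],[0,0,0],-0.8],[[0,0,3],[0,0,0],-0.8],[[0.3,1.6,0],[0,0,0],-0.8],[[0.5,2.6,0],[0,0,0],-0.8],[[0.5,2.6,0],[0,0,0],-0.8],[[0.5,2.6,0],[0,0,0],-0.8],[[0.5,2.6,0],[0,0,0],-0.8],[[0.5,2.6,0],[0,0,0],-0.8],[[0.5,2.6,0],[0,0,0],-0.8],[[0.5,2.6,0],[0,0,0],-0.8],[[0.5,2.5,0],[0,0,0],-0.8],[[0.3,1.2,0],[0,0,0],-0.8],[[0.14,0.54,0],[0,0,0],-0.8],[[0,0,0],[0,0,0],-0.8],[[0,0,0],[0,0,0],-0.8],[[0,0,0],[0,0,0],-0.8]]}}

```text
time_s: 18.23
position: [0.4786, -0.0146, 0.1689]
ee_rot: [[0.0, -0.974, -0.226], [-0.0, -0.226, 0.974], [-1.0, 0.0, -0.0]]
contact_force: [0.2, 0.8, -0.6]
gripper_width: 0.0143
```

```bash
python3 look.py ins1;  python3 look.py ins1side side; python3 -c "
import cv2
p=cv2.imread('pics/ins1.png'); c=p[60:340,200:440]; cv2.imwrite('pics/ins1c.png',cv2.resize(c,None,fx=2.1,fy=2.1,interpolation=cv2.INTER_CUBIC))
p=cv2.imread('pics/ins1side.png'); c=p[150:270,250:420]; cv2.imwrite('pics/ins1sidec.png',cv2.resize(c,None,fx=4,fy=4,interpolation=cv2.INTER_CUBIC))"
```

```text
18.2333 [ 0.4786 -0.0146  0.1689] [[0.0, -0.9742, -0.2256], [-0.0003, -0.2256, 0.9742], [-1.0, 0.0001, -0.0003]] [-0.191 -0.008  1.773 -0.     1.376 -1.99 ] 0.014336267897601958 [ 0.22  0.77 -0.58]
18.2833 [ 0.4786 -0.0147  0.1689] [[-0.0, -0.9743, -0.2252], [-0.0003, -0.2252, 0.9743], [-1.0, 0.0001, -0.0003]] [-0.192 -0.008  1.773 -0.     1.376 -1.989] 0.014247946080771668 [ 0.23 -0.71 -0.01]
```

View pics/ins1c.png

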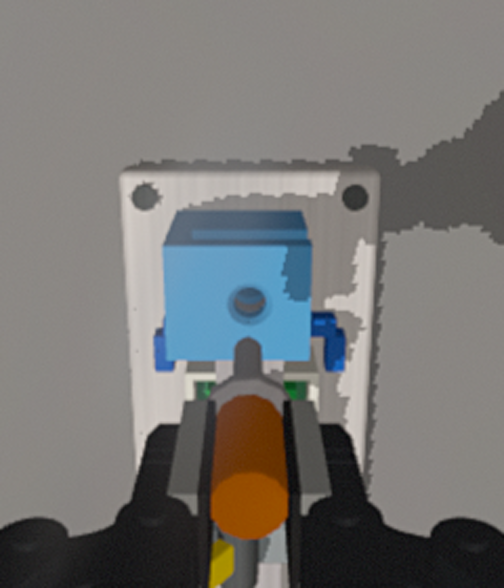

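View pics/ins1sidec.png

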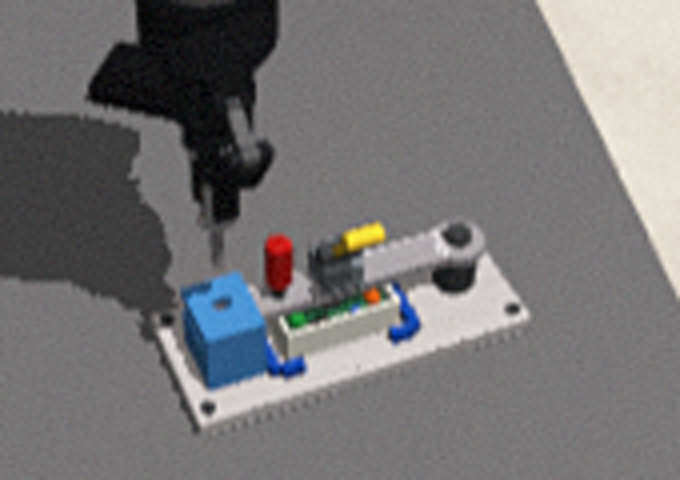

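```bash
python3 - <<'E'
from fit import *
T=np.load("pics/ins1_T.npy")
g=lambda x,y,z: onz("wrist",200+(x+.5)/2.1-.5,60+(y+.5)/2.1-.5,z,T)
R=Rz(np.radians(13.15))[:2,:2]
h=g(249,304,.066)[:2]; 
for v in (340,345): 
  p=g(247.5,v,.1004)[:2]; print(p,h,"fixture-frame delta mm",R.T@(h-p)*1e3, "world", (h-p)*1e3)
s=manip.sense();print(s['position'],(h-s['position'][:2])*1e3)
tt=g(249,508,.1764)[:2];print("grip top",tt)
print([ (n,g(*n,.066).round(4)) for n in [(165,244),(310,244),(309,359),(167,358)]])
E
python3 -c "
import cv2
p=cv2.imread('pics/ins1.png'); c=p[160:260,270:370]; cv2.imwrite('pics/ins1d.png',cv2.resize(c,None,fx=6,fy=6,interpolation=cv2.INTER_CUBIC))"
```

```text
[ 0.47680779 -0.01433264] [ 0.47860192 -0.01346651] fixture-frame delta mm [1.94413362 0.43525923] world [1.79413218 0.86613846]
[ 0.47830476 -0.01398787] [ 0.47860192 -0.01346651] fixture-frame delta mm [0.40798203 0.44008363] world [0.29716431 0.52136006]
[ 0.47865944 -0.01465049  0.16885088] [-0.05751365  1.18398303]
grip top [ 0.47798569 -0.01366271]
[((165, 244), array([ 0.4648, -0.0441,  0.066 ])), ((310, 244), array([0.4544, 0.0009, 0.066 ])), ((309, 359), array([0.4933, 0.0106, 0.066 ])), ((167, 358), array([ 0.5037, -0.036 ,  0.066 ]))]
```

View pics/ins1d.png

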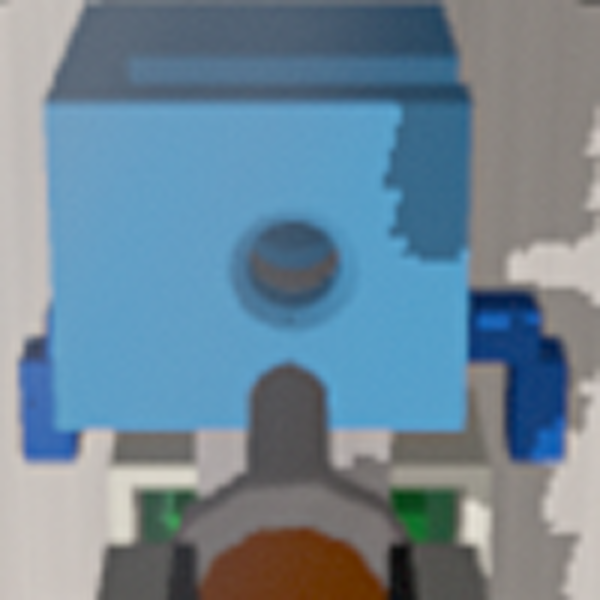

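>>> {"op": "move_arm", "data": {"targets": [[[0.05,0.05,-1.2],[0,0,0],-0.8],[[0,0,-1],[0,0,0],-0.8],[[0,0,-0.5],[0,0,0],-0.8],[[0,0,0],[0,0,0],-0.8],[[0,0,0],[0,0,0],-0.8]]}}

```text
time_s: 18.75
position: [0.4791, -0.0135, 0.1416]
ee_rot: [[-0.001, -0.974, -0.226], [0.0, -0.226, 0.974], [-1.0, 0.001, 0.0]]
contact_force: [-0.4, -0.2, 0.1]
gripper_width: 0.0147
```

```bash
python3 look.py ins2; python3 -c "
import cv2
p=cv2.imread('pics/ins2.png'); c=p[160:260,270:370]; cv2.imwrite('pics/ins2d.png',cv2.resize(c,None,fx=6,fy=6,interpolation=cv2.INTER_CUBIC))"
```

```text
18.75 [ 0.4791 -0.0135  0.1416] [[-0.0007, -0.9741, -0.226], [0.0, -0.226, 0.9741], [-1.0, 0.0006, 0.0002]] [-0.189  0.015  1.808 -0.     1.319 -1.988] 0.014658053199448877 [-0.45 -0.16  0.09]
```

View pics/ins2d.png

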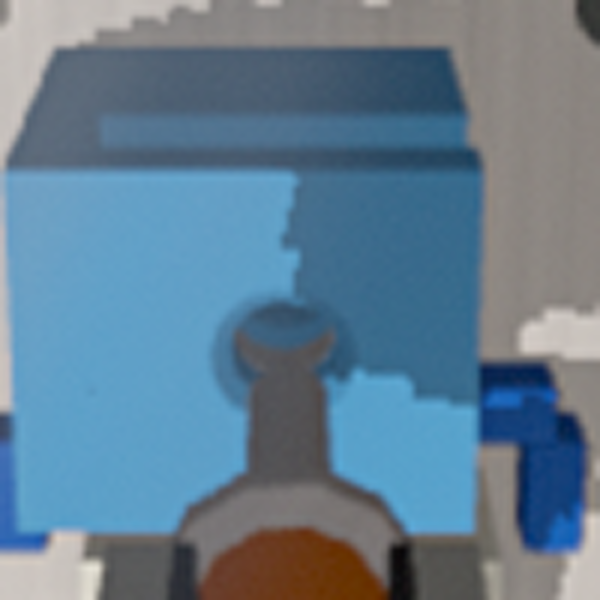

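```bash
python3 - <<'E'
from fit import *
T=np.load("pics/ins2_T.npy")
g=lambda x,y,z: onz("wrist",270+(x+.5)/6-.5,160+(y+.5)/6-.5,z,T)
R=Rz(np.radians(13.15))[:2,:2]
h=g(284.5,352,.066)[:2]; p=g(289,388,.0731)[:2]
print(h,p,R.T@(h-p)*1e3,(h-p)*1e3)
E
```

```text
[ 0.47808399 -0.01333163] [ 0.47885945 -0.01267662] [-0.90414178 -0.46141193] [-0.77546144 -0.65500602]
```

>>> {"op": "move_arm", "data": {"targets": [[[-0.06,-0.06,-0.3],[0,0,0],-0.8],[[0,0,-0.4],[0,0,0],-0.8],[[0,0,-0.4],[0,0,0],-0.8],[[0,0,0],[0,0,0],-0.8]]}}

```text
time_s: 19.13
position: [0.4783, -0.0138, 0.1299]
ee_rot: [[-0.001, -0.974, -0.226], [0.0, -0.226, 0.974], [-1.0, 0.001, 0.0]]
contact_force: [0.2, 0.8, -0.8]
gripper_width: 0.0146
```

```bash
python3 look.py ins3; python3 -c "
import cv2
p=cv2.imread('pics/ins3.png'); c=p[160:260,270:370]; cv2.imwrite('pics/ins3d.png',cv2.resize(c,None,fx=6,fy=6,interpolation=cv2.INTER_CUBIC))"
```

```text
19.1333 [ 0.4783 -0.0138  0.1299] [[-0.001, -0.9741, -0.2263], [0.0001, -0.2263, 0.9741], [-1.0, 0.001, 0.0004]] [-0.19   0.024  1.824 -0.     1.294 -1.989] 0.014576521297568314 [ 0.16  0.81 -0.78]
```

View pics/ins3d.png

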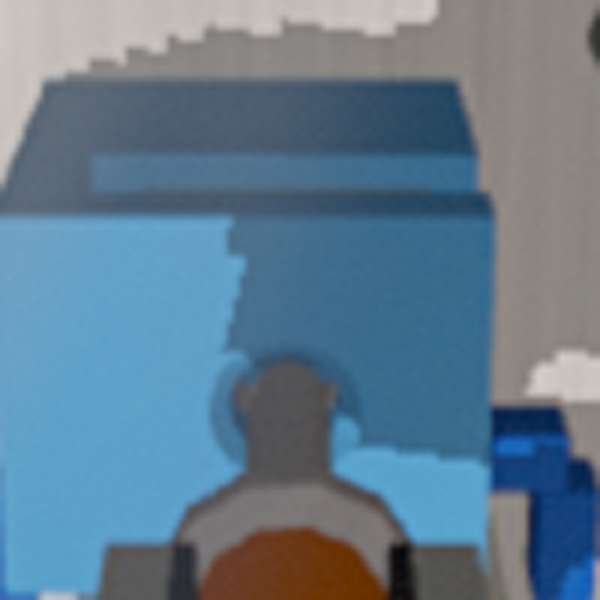

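>>> {"op": "move_arm", "data": {"targets": [[[0,0,-0.4],[0,0,0],-0.8],[[0,0,-0.4],[0,0,0],-0.8],[[0,0,-0.4],[0,0,0],-0.8],[[0,0,0],[0,0,0],-0.8]]}}

```text
time_s: 19.52
position: [0.4783, -0.0138, 0.1178]
ee_rot: [[-0.001, -0.974, -0.226], [0.0, -0.226, 0.974], [-1.0, 0.001, 0.0]]
contact_force: [-0.4, 0.4, -0.6]
gripper_width: 0.0142
```

>>> {"op": "move_arm", "data": {"targets": [[[0,0,-0.4],[0,0,0],-0.8],[[0,0,-0.4],[0,0,0],-0.8],[[0,0,-0.4],[0,0,0],-0.8],[[0,0,-0.4],[0,0,0],-0.8],[[0,0,-0.4],[0,0,0],-0.8],[[0,0,0],[0,0,0],-0.8]]}}

```text
time_s: 20.02
position: [0.4783, -0.0138, 0.0978]
ee_rot: [[-0.001, -0.974, -0.226], [0.0, -0.226, 0.974], [-1.0, 0.001, 0.0]]
contact_force: [0.1, -0.9, -1.0]
gripper_width: 0.0145
```

>>> {"op": "move_arm", "data": {"targets": [[[0,0,-0.2],[0,0,0],-0.8],[[0,0,-0.1],[0,0,0],-0.8],[[0,0,-0.05],[0,0,0],-0.8],[[0,0,0],[0,0,0],-0.8]]}}

```text
time_s: 20.35
position: [0.4787, -0.0139, 0.0953]
ee_rot: [[0.0, -0.974, -0.226], [-0.0, -0.226, 0.974], [-1.0, -0.0, -0.0]]
contact_force: [-0.2, -0.2, -0.5]
gripper_width: 0.0143
```

>>> {"op": "move_arm", "data": {"targets": [[[0,0,-0.05],[0,0,0],-0.8],[[0,0,0],[0,0,0],-0.8]]}}

```text
time_s: 20.52
position: [0.4787, -0.0139, 0.0948]
ee_rot: [[0.0, -0.974, -0.226], [-0.0, -0.226, 0.974], [-1.0, -0.0, -0.0]]
contact_force: [-0.1, 0.3, -1.7]
gripper_width: 0.0147
```

>>> {"op": "move_arm", "data": {"targets": [[[0,0,-0.05],[0,0,0],-0.8],[[0,0,0],[0,0,0],-0.8]]}}

```text
time_s: 20.68
position: [0.4787, -0.0139, 0.0945]
ee_rot: [[0.0, -0.974, -0.226], [-0.0, -0.226, 0.974], [-1.0, -0.0, -0.0]]
contact_force: [-0.9, 0.1, 3.3]
gripper_width: 0.0138
```

>>> {"op": "move_arm", "data": {"targets": [[[0,0,-0.05],[0,0,0],-0.8],[[0,0,0],[0,0,0],-0.8]]}}

```text
time_s: 20.85
position: [0.4788, -0.0139, 0.0945]
ee_rot: [[0.001, -0.974, -0.226], [-0.0, -0.226, 0.974], [-1.0, -0.001, -0.0]]
contact_force: [-4.8, -0.7, 12.8]
gripper_width: 0.0142
```

```bash
python3 look.py ins4; python3 -c "
import cv2
p=cv2.imread('pics/ins4.png'); c=p[160:320,220:420]; cv2.imwrite('pics/ins4d.png',cv2.resize(c,None,fx=4,fy=4,interpolation=cv2.INTER_CUBIC))"
```

```text
20.85 [ 0.4788 -0.0139  0.0945] [[0.0007, -0.9741, -0.2263], [-0.0003, -0.2263, 0.9741], [-1.0, -0.0006, -0.0004]] [-0.19   0.06   1.865 -0.     1.216 -1.989] 0.014196485814532919 [-4.82 -0.66 12.82]
```

View pics/ins4d.png

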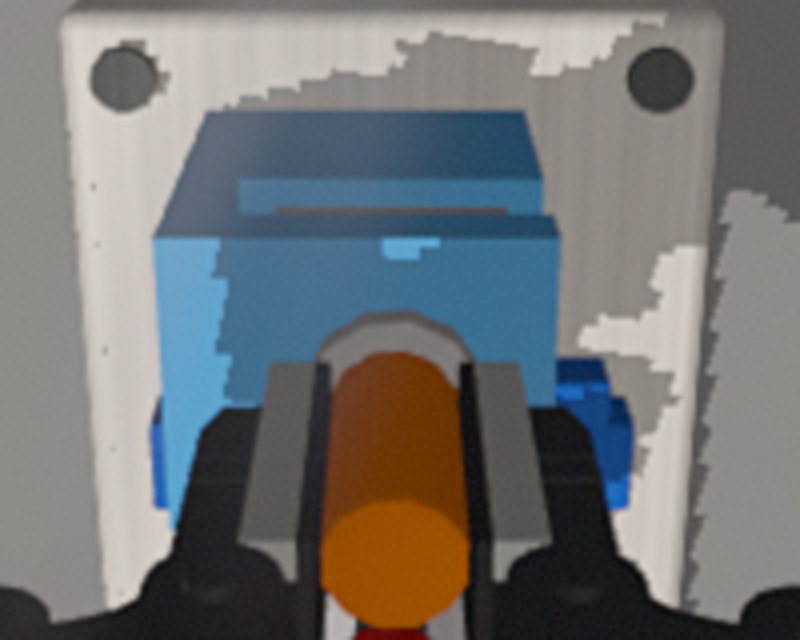

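>>> {"op": "move_arm", "data": {"targets": [[[0,0,0.1],[0,0,0],-0.8],[[0,0,0],[0,0,0],-0.5],[[0,0,0],[0,0,0],-0.2],[[0,0,0],[0,0,0],0],[[0,0,0],[0,0,0],0],[[0,0,0],[0,0,0],0],[[0,0,1],[0,0,0],0],[[0,0,2.5],[0,0,0],0],[[0,0,3],[0,0,0],0],[[0,0,3],[0,0,0],0],[[0,0,2],[0,0,0],0],[[0,0,0.5],[0,0,0],0],[[0,0,0],[0,0,0],0]]}}

```text
time_s: 21.98
position: [0.4792, -0.014, 0.2167]
ee_rot: [[0.003, -0.974, -0.226], [-0.001, -0.226, 0.974], [-1.0, -0.003, -0.001]]
contact_force: [-0.4, -0.3, -0.2]
gripper_width: 0.0428
```

```bash
python3 look.py pinrel;  python3 look.py pinrels side; python3 -c "
import cv2
p=cv2.imread('pics/pinrels.png'); c=p[150:270,250:420]; cv2.imwrite('pics/pinrelsc.png',cv2.resize(c,None,fx=4,fy=4,interpolation=cv2.INTER_CUBIC))"
```

```text
21.9833 [ 0.4792 -0.014   0.2167] [[0.003, -0.9741, -0.2263], [-0.0007, -0.2263, 0.9741], [-1.0, -0.0028, -0.0014]] [-0.19  -0.038  1.704 -0.     1.473 -1.989] 0.04276669143930425 [-0.42 -0.3  -0.22]
22.0333 [ 0.4787 -0.0139  0.2151] [[0.0008, -0.9741, -0.2263], [-0.0003, -0.2263, 0.9741], [-1.0, -0.0008, -0.0005]] [-0.19  -0.037  1.706 -0.     1.471 -1.989] 0.04274176068133208 [-0.18 -0.32 -1.23]
```

View pics/pinrel.png

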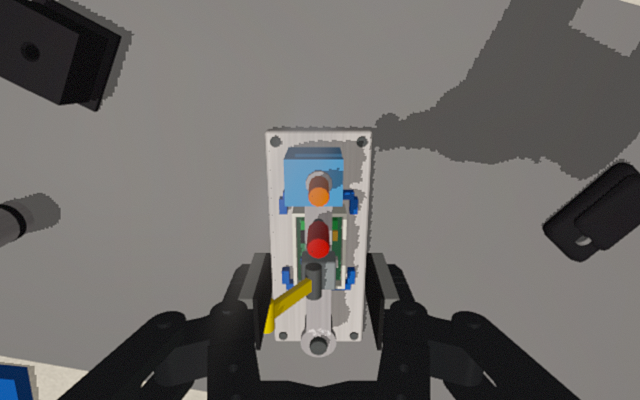

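View pics/pinrelsc.png

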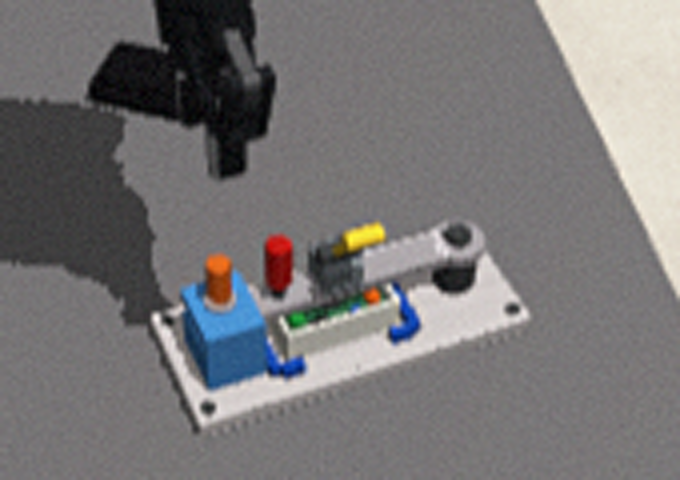

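>>> {"op": "move_arm", "data": {"targets": [[[1,-0.2,0],[0,0,0],-0.5],[[2,-0.35,0],[0,0,0],-1],[[2,-0.35,-0.5],[0,0,0],-1],[[2,-0.35,-1],[0,0,0],-1],[[1.6,-0.25,-1],[0,0,0],-1],[[0,0,0],[0,0,0],-1],[[0,0,0],[0,0,0],-1],[[0,0,0],[0,0,0],-1]]}}

```text
time_s: 22.75
position: [0.5644, -0.0288, 0.1891]
ee_rot: [[-0.001, -0.974, -0.226], [0.0, -0.226, 0.974], [-1.0, 0.001, 0.001]]
contact_force: [-0.6, 0.2, 0.9]
gripper_width: 0.0001
```

```bash
python3 look.py lev1;  python3 look.py lev1s side; python3 look.py lev1t top; python3 -c "
import cv2
p=cv2.imread('pics/lev1s.png'); c=p[150:270,250:420]; cv2.imwrite('pics/lev1sc.png',cv2.resize(c,None,fx=4,fy=4,interpolation=cv2.INTER_CUBIC))"
```

```text
22.75 [ 0.5644 -0.0288  0.1891] [[-0.0015, -0.9741, -0.2263], [0.0002, -0.2263, 0.9741], [-1.0, 0.0014, 0.0005]] [-0.187  0.159  1.552 -0.     1.432 -1.986] 7.29871885739277e-05 [-0.6   0.19  0.88]
22.8 [ 0.5643 -0.0288  0.1896] [[-0.0005, -0.9741, -0.2263], [-0.0, -0.2263, 0.9741], [-1.0, 0.0005, 0.0001]] [-0.187  0.158  1.552 -0.     1.432 -1.986] 0.0001432198748299857 [-0.04  0.24  0.63]
22.85 [ 0.5644 -0.0288  0.19  ] [[0.0002, -0.974, -0.2264], [-0.0002, -0.2264, 0.974], [-1.0, -0.0002, -0.0002]] [-0.187  0.157  1.552 -0.     1.432 -1.986] 8.754860900467183e-05 [ 0.09 -0.04 -0.5 ]
```

View pics/lev1.png

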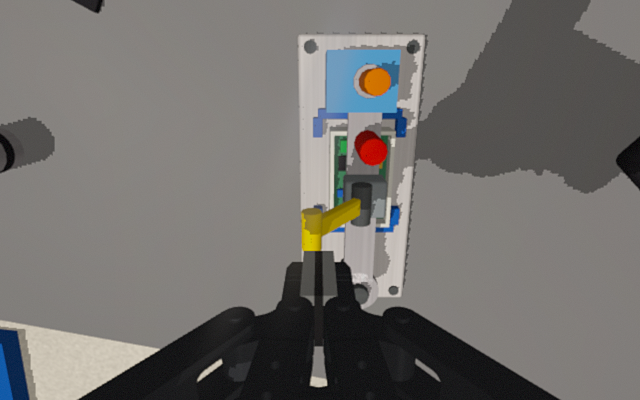

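View pics/lev1sc.png

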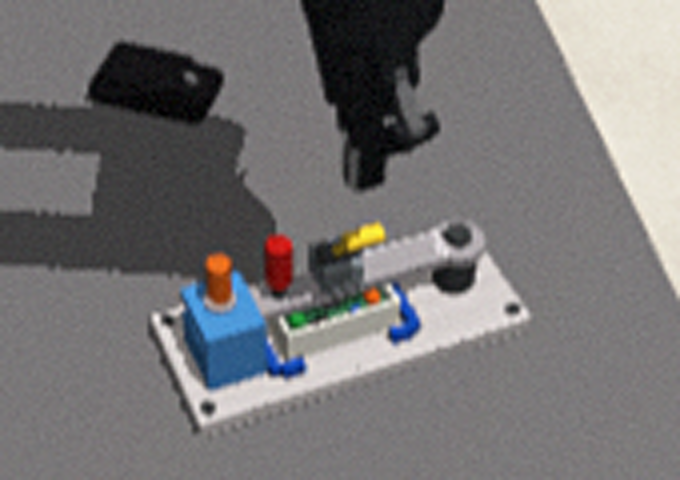

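```bash
python3 - <<'E'
from fit import *
T=np.load("pics/lev1_T.npy");d=np.load("pics/lev1.npy")
R=Rz(np.radians(13.15))[:2,:2];t=np.array([.552,.004])
for u,v in [(311,216),(311,225),(311,232),(311,240),(306,232),(317,232)]:
    o,dd=ray("wrist",u,v,T);w=o+dd*d[v,u];print((u,v),w.round(4),(R.T@(w[:2]-t)*1e3).round(1))
k=onz("wrist",372,149,.104,T);print("knob",R.T@(k[:2]-t)*1e3)
E
```

```text
(311, 216) [ 0.5543 -0.0341  0.1342] [ -6.4 -37.6]
(311, 225) [ 0.5594 -0.0329  0.1346] [ -1.2 -37.7]
(311, 232) [ 0.5636 -0.032   0.1345] [  3.1 -37.7]
(311, 240) [ 0.568  -0.031   0.1352] [  7.6 -37.7]
(306, 232) [ 0.5647 -0.0346  0.1334] [  3.5 -40.5]
(317, 232) [ 0.5632 -0.0287  0.1335] [  3.5 -34.4]
knob [-37.39645877  -1.2636421 ]
```

>>> {"op": "move_arm", "data": {"targets": [[[0.05,-0.15,-1.5],[0,0,0],-1],[[0.06,-0.16,-1.5],[0,0,0],-1],[[0,0,-0.6],[0,0,0],-1],[[0.11,-0.49,-0.5],[0,0,0],-1],[[0.1,-0.44,-0.53],[0,0,0],-1],[[0.09,-0.4,-0.62],[0,0,0],-1],[[0.08,-0.33,-0.69],[0,0,0],-1],[[0.05,-0.2,-0.64],[0,0,0],-1],[[0.03,-0.14,-0.65],[0,0,0],-1],[[0,0,0],[0,0,0],-1],[[0,0,0],[0,0,0],-1]]}}

```text
time_s: 23.82
position: [0.5701, -0.0519, 0.117]
ee_rot: [[-0.001, -0.974, -0.226], [0.0, -0.226, 0.974], [-1.0, 0.001, 0.001]]
contact_force: [0.5, 0.2, -0.5]
gripper_width: 0.0002
```

```bash
python3 look.py lev2
```

```text
23.8167 [ 0.5701 -0.0519  0.117 ] [[-0.001, -0.9741, -0.2262], [0.0004, -0.2262, 0.9741], [-1.0, 0.0009, 0.0006]] [-0.225  0.226  1.624  0.     1.292 -2.024] 0.0001548423475100124 [ 0.46  0.18 -0.51]
```

View pics/lev2.png

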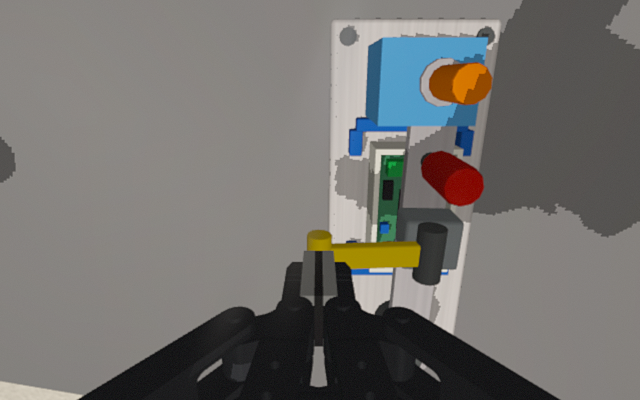

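Lever is following down. Now the last few mm, watching force.

>>> {"op": "move_arm", "data": {"targets": [[[0.01,-0.04,-0.3],[0,0,0],-1],[[0,0,-0.2],[0,0,0],-1],[[0,0,0],[0,0,0],-1]]}}

```text
time_s: 24.12
position: [0.5704, -0.0523, 0.1122]
ee_rot: [[-0.0, -0.974, -0.226], [-0.0, -0.226, 0.974], [-1.0, 0.0, -0.0]]
contact_force: [-0.5, 0.9, -0.4]
gripper_width: 0.0001
```

>>> {"op": "move_arm", "data": {"targets": [[[0,0,-0.1],[0,0,0],-1],[[0,0,0],[0,0,0],-1]]}}

```text
time_s: 24.28
position: [0.5704, -0.0524, 0.1114]
ee_rot: [[-0.0, -0.974, -0.226], [-0.0, -0.226, 0.974], [-1.0, 0.0, -0.0]]
contact_force: [0.7, -0.6, -0.4]
gripper_width: -0.0001
```

>>> {"op": "move_arm", "data": {"targets": [[[0,0,-0.1],[0,0,0],-1],[[0,0,0],[0,0,0],-1]]}}

```text
time_s: 24.45
position: [0.5704, -0.0524, 0.1104]
ee_rot: [[-0.0, -0.974, -0.226], [-0.0, -0.226, 0.974], [-1.0, 0.0, -0.0]]
contact_force: [0.5, -0.0, -0.3]
gripper_width: 0.0001
```

>>> {"op": "move_arm", "data": {"targets": [[[0,0,-0.1],[0,0,0],-1],[[0,0,0],[0,0,0],-1]]}}

```text
time_s: 24.62
position: [0.5705, -0.0524, 0.1096]
ee_rot: [[0.0, -0.974, -0.226], [-0.0, -0.226, 0.974], [-1.0, -0.0, -0.0]]
contact_force: [-0.4, 0.4, 4.0]
gripper_width: 0.0001
```

>>> {"op": "move_arm", "data": {"targets": [[[0,0,-0.1],[0,0,0],-1],[[0,0,0],[0,0,0],-1]]}}

```text
time_s: 24.78
position: [0.5707, -0.0525, 0.1091]
ee_rot: [[0.001, -0.974, -0.226], [-0.0, -0.226, 0.974], [-1.0, -0.001, -0.001]]
contact_force: [-1.8, -0.6, 10.1]
gripper_width: -0.0002
```

```bash
python3 look.py lev3
```

```text
24.7833 [ 0.5707 -0.0525  0.1091] [[0.0009, -0.9741, -0.2263], [-0.0004, -0.2263, 0.9741], [-1.0, -0.0008, -0.0006]] [-0.226  0.233  1.633 -0.     1.275 -2.025] -0.00017617504767503798 [-1.84 -0.62 10.09]
```

View pics/lev3.png

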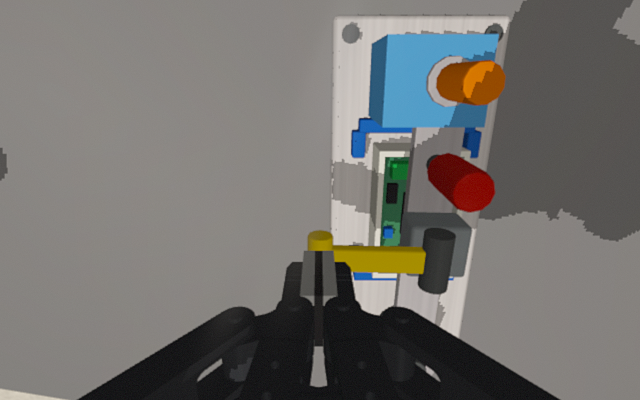

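>>> {"op": "move_arm", "data": {"targets": [[[0,0,-0.05],[0,0,0],-1],[[0,0,0],[0,0,0],-1],[[0,0,0],[0,0,0],-1]]}}

```text
time_s: 25.08
position: [0.5708, -0.0526, 0.1089]
ee_rot: [[0.001, -0.974, -0.226], [-0.001, -0.226, 0.974], [-1.0, -0.001, -0.001]]
contact_force: [-2.1, -0.6, 12.6]
gripper_width: 0.0001
```

>>> {"op": "move_arm", "data": {"targets": [[[0,0,0.5],[0,0,0],-1],[[0,0,2],[0,0,0],-1],[[0,0,3],[0,0,0],-1],[[0,0,3],[0,0,0],-1],[[0,0,1.5],[0,0,0],-0.5],[[0,0,0],[0,0,0],0],[[0,0,0],[0,0,0],0],[[0,0,0],[0,0,0],0]]}}

```text
time_s: 25.75
position: [0.5701, -0.0523, 0.207]
ee_rot: [[-0.001, -0.974, -0.226], [0.0, -0.226, 0.974], [-1.0, 0.001, 0.001]]
contact_force: [0.6, 0.1, 0.5]
gripper_width: 0.0427
```

```bash
python3 look.py fin1; python3 look.py fin1s side; python3 look.py fin1t top; python3 - <<'E'
import cv2
p=cv2.imread('pics/fin1s.png'); c=p[150:270,250:420]; cv2.imwrite('pics/fin1sc.png',cv2.resize(c,None,fx=4,fy=4,interpolation=cv2.INTER_CUBIC))
p=cv2.imread("pics/fin1t.png"); c=p[100:320,140:520]; cv2.imwrite("pics/fin1tc.png",cv2.resize(c,None,fx=2.1,fy=2.1,interpolation=cv2.INTER_CUBIC))
E
```

```text
25.75 [ 0.5701 -0.0523  0.207 ] [[-0.0012, -0.9741, -0.2263], [0.0002, -0.2263, 0.9741], [-1.0, 0.0011, 0.0005]] [-0.226  0.164  1.509 -0.     1.469 -2.025] 0.0426674483335594 [0.62 0.13 0.45]
25.8 [ 0.57   -0.0523  0.2067] [[-0.0018, -0.9741, -0.2263], [0.0004, -0.2263, 0.9741], [-1.0, 0.0016, 0.0007]] [-0.226  0.164  1.509 -0.     1.469 -2.025] 0.043055005183366295 [ 0.04 -1.25 -0.4 ]
25.85 [ 0.57   -0.0523  0.2067] [[-0.0018, -0.9741, -0.2262], [0.0004, -0.2262, 0.9741], [-1.0, 0.0017, 0.0008]] [-0.226  0.165  1.509 -0.     1.47  -2.025] 0.04242392979444627 [-0.36 -0.08  0.19]
```

View pics/fin1.png

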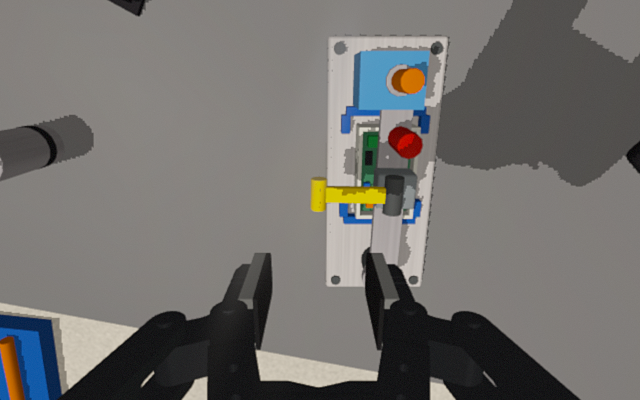

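View pics/fin1sc.png

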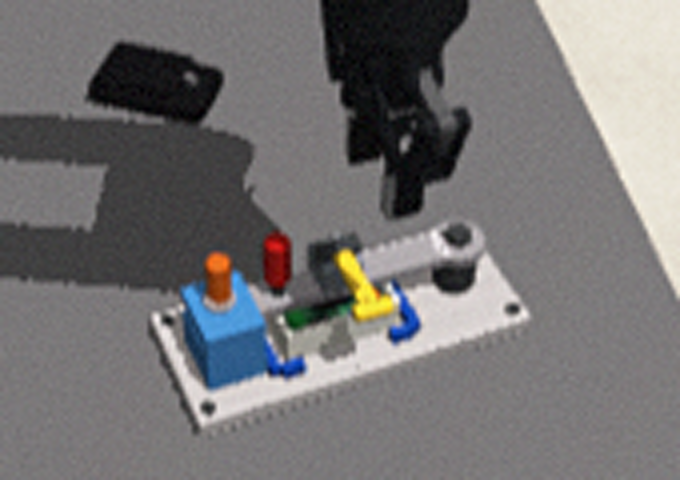

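View pics/fin1tc.png

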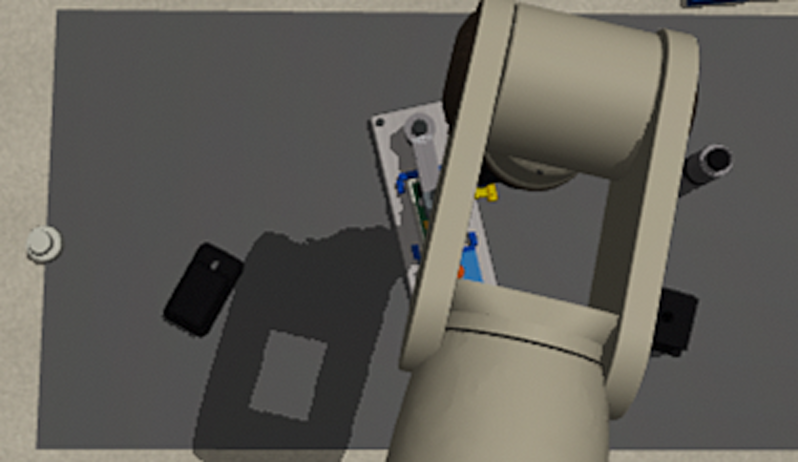

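Check lever level, pin flange height and bar angle from depth.

```bash
python3 - <<'E'
from fit import *
T=np.load("pics/fin1_T.npy");d=np.load("pics/fin1.npy")
R=Rz(np.radians(13.15))[:2,:2];t=np.array([.552,.004])
for n,u,v in [("roller",319,186),("roller",319,195),("roller",319,204),("roller",316,195),("arm",345,195),("arm",370,195),("barrel",393,195),("pin top",411,82),("knob",408,145),("rim",361,125),("bar",389,240),("pcb",368,145)]:
    o,dd=ray("wrist",u,v,T);w=o+dd*d[v,u];print(n,(u,v),w.round(4),(R.T@(w[:2]-t)*1e3).round(1))
E
```

```text
roller (319, 186) [ 0.5608 -0.0527  0.0911] [ -4.3 -57.2]
roller (319, 195) [ 0.568  -0.051   0.0894] [  3.  -57.2]
roller (319, 204) [ 0.5746 -0.0494  0.0897] [  9.9 -57.2]
roller (316, 195) [ 0.5679 -0.0532  0.0911] [  2.5 -59.3]
arm (345, 195) [ 0.564  -0.0324  0.0884] [  3.4 -38.2]
arm (370, 195) [ 0.5602 -0.0145  0.0875] [  3.8 -19.9]
barrel (393, 195) [0.5552 0.0006 0.0919] [ 2.3 -4. ]
pin top (411, 82) [ 0.479  -0.0133  0.1022] [-75.   -0.2]
knob (408, 145) [ 0.5167 -0.0036  0.104 ] [-36.1   0.7]
rim (361, 125) [ 0.519  -0.0252  0.0263] [-38.7 -21. ]
bar (389, 240) [0.6053 0.0199 0.0562] [55.5  3.3]
pcb (368, 145) [ 0.5321 -0.0174  0.0412] [-24.3 -16.3]
```

```bash
python3 -c "
from cell import manip
print(manip.sense()['time_s'],manip.sign_off())"
```

```text
the job is handed in; nothing more can be done
25.9 None
```

The module is in the nest, the bar is closed and pinned, and the lever was lowered last. I handed the job in at 25.9 s of the allowed 72 s.

| Check | What I measured |
|---|---|
| Module | Seen flat and centred between the blue guides before the bar closed over it |
| Bar | Met a solid stop at about 19 N; afterwards the knob's y in the fixture measured about 0 (readings from -1.3 to +0.7 mm) |
| Pin | Bottomed at about 13 N at the expected height; its grip top is at 0.102 m, which matches the flange lying on the clevis |
| Lever | Pushed to its stop at about 13 N after the pin was in; the roller top is at 0.091 m, which means level |
| Gripper | Open and clear above everything at the end, with no contact force |

- **Force while swinging the bar:** the first grip on the knob built up about 30 N at the wrist. I loosened the fingers and pushed the bar the rest of the way instead.
- **Depth point on the module:** in the final picture, a point I took for its rim read 0.026 m, below the expected rim height of 0.042 m. A point nearer the board read 0.041 m. I think the first pixel missed the rim, but I did not check it again.
- **Bystanders:** the mouse, cap and sensor look unmoved in the last top picture, where the arm hides part of the sensor. I compared them by eye only.

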